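Switch off the drying box and feel out the filter carton

TASK

Switch the drying box off by pulling its toggle lever fully over towards the robot. Then reach in under the lid through the open mouth, feel for the filter carton that lies hidden somewhere inside, lift it out and lay it flat in the shallow metal tray. Do not knock over the sample bottle.

Things in the scene. Friction and masses are not known exactly. Their poses are not given: they have to be found in the camera images.
- drying_box: Fixed opaque white sheet-metal drying box: chamber, open apron, blower housing. Origin on the worktop under the middle of the lid's edge, i.e. of the mouth, which faces its own -y (to the robot's right, give or take the yaw); its x points roughly away from the robot. Housing at y +100 to +160, x -75 to +75 mm, 90 mm high, with the toggle on top.
- chamber (a point): Middle of the chamber's floor (black grippy rubber mat, 14 mm above the worktop); axes as the box. Inside 250 mm wide (x) and 95 mm deep (y, back wall at box y +95, mouth and lid edge at box y 0), closed at back and sides by 5 mm walls. Fixed lid: underside 86, flat top 90 mm above the worktop. The mouth is open over the full width and height.
- apron (a point): Middle of the open apron before the mouth: the same mat runs on from box y 0 to -105 mm, 250 mm wide, with nothing above. A 5 mm thick lip, 30 mm above the worktop, runs round its three outer sides.
- toggle (a joint): Lever on the blower housing, hinged about the box's y axis: 0 rad = fully off, leaning 0.5 rad from vertical to the box's -x (towards the robot); 1.0 rad = fully on, leaning 0.5 rad to +x. Starts on, at 0.8 to 1.0. Light (under 2 N at the knob); stays where it is left. Pivot at x 0, y +130, z 112 mm in the box's frame; 70 x 50 mm block round it, its top at z 115.
- toggle_tip (a point): Centre of the black ball knob, 26 mm diameter, at the end of the toggle's steel rod (10 mm thick), 75 mm from the pivot. Nothing is above it.
- carton_mid (a point): Centre of the filter carton: pale cardboard, 40 x 62 x 24 mm (x, y, z), full of sintered steel discs, 0.27 to 0.42 kg; pushed sideways it resists with 2 to 4 N. Starts flat on the mat, wholly under the lid: centre 38 to 47 mm behind the lid edge, anywhere within 50 mm either side of the chamber's middle, its length within 0.25 rad of the box's y, a 40 mm wide end to the mouth. Nothing else is in there.
- tray: Fixed shallow aluminium tray, open on top, 140 x 110 mm outside (x, y), walls 3 mm thick, rim 29 mm above the worktop; origin on the worktop under its centre, inner floor 18 mm above the worktop. It stands to the left of the box, beyond the blower housing, and is empty.
- bottle_mid (a point): A bystander: white sample bottle, 54 mm diameter, 103 mm tall, standing upright behind the tray; this point is 50 mm above its foot.

How it is judged:
On the way, in this order (a step that is already met when the one before it is completed fails the run):
1. the toggle is switched off while the carton is still under the lid (value of joint toggle below 0.2 rad and y of carton_mid in the frame of drying_box above 0.02 m), for 0.2 s.
2. the carton is lifted out through the mouth (value of joint toggle below 0.2 rad and y of carton_mid in the frame of drying_box below 0 m and height (world z) of carton_mid above 0.048 m), for 0.1 s.
At the end, for the whole second after the job is handed in: The toggle is off (within 0.2 rad of its off stop) and the carton lies released and still inside the tray, flat on the tray floor on its 40 x 62 mm face (centre 30 mm above the tray's origin within 4 mm, tilt under 0.12 rad, centre within the tray's inside) (value of joint toggle below 0.2 rad and x of carton_mid in the frame of tray between -0.052 and 0.052 m and y of carton_mid in the frame of tray between -0.037 and 0.037 m and z of carton_mid in the frame of tray between 0.026 and 0.034 m and angle between carton_mid's own z axis and vertical below 0.12 rad); the robot touches nothing.
It fails at once if the sample bottle is knocked over (angle between bottle_mid's own z axis and vertical above 0.5 rad).
It also fails if it takes over 72 s, if anything falls off the work surface, if the arm or the gripper's body presses on something with over 40 N, if the wrist force passes 120 N, or if a joint passes its speed limit or range.

ROBOT

A 6-joint arm with a two-finger parallel gripper is mounted at the origin on a cart in front of the work surface, level with it; the furniture and walls round the work are solid. World frame = base frame: x ahead of the robot, y to its left, z up, the work surface at z = 0. Lengths are in m, angles in rad, forces in N, time in s.
With the tool pointing down it reaches from about 0.275 to 0.85 m from the base axis. Payload 19 kg.
Tool frame: the origin (TCP) lies midway between the tips of the shut fingers; the grasp point (between the pads) lies 19 mm behind it; z points along the fingers, y is the line along which they close (so a half turn about z gives the same grasp; the last joint's range is limited). The gripper opens to 85 mm and grips with 20 to 120 N. Pads are 22 mm wide; open, the fingers measure 114 mm over their backs; the gripper's body (76 mm by 85 mm) begins 54 mm behind the grasp point. The pads swing forward as they close: fully open they stand 13 mm farther back than shut.
Start: joints at [1.088, 0.15, 1.437, -0, 1.554, -0.134], TCP at [0.197, 0.54, 0.231] pointing down, gripper open.
Joint ranges: [-2.8, 2.8], [-0.68, 2.1], [0.12, 2.68], [-1.39, 4.53], [0.16, 2.79], [-2.81, 2.81]. Speed limits (rad/s): [1.89, 1.89, 2.22, 3.01, 3.01, 3.01].

INTERFACE

Orientations are given as a 3x3 rotation matrix whose columns are the frame's x, y, z axes.
In Python, from bench import telemetry, eyes, ticket, spotter gives the robot as it stands.
- The arm moves only by the tool arm_command, never from a script. Its argument "deltas" is a list of rows, each an object of numbers: "dx", "dy", "dz": the shift along the tool's x, y, z in m; "yaw": the turn about the tool's z in rad. A call has 1 to 10 rows; each row shifts and turns the commanded pose from where the row before left it, along the tool's axes as they then stand; what a row does not reach is not made up. A row lasts 1/8 s, in which the tool goes at most 62.5 mm and 10.7 degrees, less where a joint would pass 70% of its speed; a pose out of reach is approached as far as the arm can. A call with a gripper value outside its range is refused whole. "claw" is the opening, from 0 (shut) to 1 (fully open), set as the call begins (left out, the last holds). The fingers move at their own pace and stop on an object; "newtons" is the grip in N (left out, the last holds). Time passes only in rows, so rows that do not move let the fingers close. It gives the time, the measured TCP pose, the force, the opening and the grip force at its end, in the units of the state.
- telemetry.get_state(): the state, without advancing time (a new reading comes with each control period).
- eyes.camera(name): name is "side" or "top" or "wrist"; returns a dict with "pixels" (480x640x3 uint8, red, green, blue), "depth" (480x640 float32, m along the optical axis (not along the pixel's ray), 0 where there is no reading), "mtx" (3x3 intrinsics, pixels), "origin" and "rotation" of the camera in the world. Camera axes: x right, y up, looking along -z (the intrinsics and any distortion apply to the point x, -y, -z); pixel columns grow to the right and rows downward; lengths in m; the calibration is good to about 2 mm. A picture is of the moment at which its call begins.
- ticket.hand_in(): hands the job in; it is judged then, once.
Trained networks look in the newest picture that a camera, given by its name, has taken for a name from the list of things; names that differ only in an ending like _2 or _b are one class to them, and where a whole thing is asked for, a point or a joint stands for the part that bears it (a point fixed in the world has none). Each returns a list of dicts, best first, with "confidence" (0 to 1); they miss things now and then, are a little off and sometimes report something else, mostly with a low value. They report only what shows in the picture. A call takes as long as a camera call.
- spotter.recognise(camera, thing): "box" ([left, top, right, bottom] as shares, 0 to 1, of the picture: columns of its width, rows of its height, round what is visible of it).
The state is a dict: "clock": time; "qpos": joint angles; "joint_velocities": joint speeds; "tau": joint torques, N m; "tcp_pos": TCP position; "tool_rot": TCP orientation; "force": force on the tool from outside, world axes, zero at the start; "moment": the same for the moment, N m; "width": finger opening in m; "grasp_force": force on a finger pad.
Only numpy, scipy, OpenCV 4.12 (cv2) and the standard library are available. Lean on these libraries where they do the work, as an engineer would, in place of code of your own. Each camera call takes 0.05 s, during which the arm holds its last target. There are 200 camera calls.

## Working session

There is one attempt and no reset: what is moved stays moved. The work goes in short steps, Python scripts to look and compute and a tool call to move; the robot and the scene stay as the last step left them, time stands still between calls to the robot, and variables do not carry over. Pictures are saved under pics/ and viewed, at most 10 in all, crops included, and the job is handed in when it is done.

Besides the shell and the picture viewer there is one more tool, called after "Request:" as name([rows], argument=value, ...), one row to a line, values as JSON. arm_command: Moves the arm, as the interface text tells. Its arguments: {"type":"object","properties":{"deltas":{"type":"array","items":{"type":"object","properties":{"dx":{"type":"number"},"dy":{"type":"number"},"dz":{"type":"number"},"yaw":{"type":"number"}}}},"claw":{"type":"number"},"newtons":{"type":"number"}},"required":["deltas"]}

```bash
mkdir -p pics
cat > h.py <<'E'
import numpy as np, cv2
from bench import telemetry, eyes, ticket, spotter
def cloud(c):
    d=c["depth"];K=c["mtx"];v,u=np.mgrid[0:480,0:640]
    P=np.stack([(u-K[0,2])/K[0,0]*d,-(v-K[1,2])/K[1,1]*d,-d],-1)
    W=P@np.array(c["rotation"]).T+np.array(c["origin"]); W[d==0]=np.nan
    return W
def save(c,n): cv2.imwrite("pics/"+n,c["pixels"][:,:,::-1])
E
python3 - <<'E'
from h import *
s=telemetry.get_state();print(s["clock"],s["tcp_pos"],np.round(s["tool_rot"],3))
for n in ["top","side"]:
    c=eyes.camera(n);save(c,n+"0.png");np.savez(n+".npz",W=cloud(c),**c);W=cloud(c)
    print(n,c["origin"])
    for t in ["drying_box","toggle","toggle_tip","tray","bottle_mid"]:
        for r in spotter.recognise(n,t)[:1]:
            b=np.array(r["box"])*[640,480,640,480];m=((b[:2]+b[2:])/2).astype(int)
            print(t,round(r["confidence"],2),b.round(),np.round(W[m[1],m[0]],3))
E
```

```text
0.0 [0.1964081  0.54016692 0.2306946 ] [[-0.94   0.342 -0.001]
 [ 0.342  0.94  -0.001]
 [ 0.    -0.001 -1.   ]]
top [0.46134852 0.17372592 1.19883593]
drying_box 0.83 [319. 198. 473. 339.] [0.554 0.036 0.09 ]
toggle 0.73 [339. 258. 351. 278.] [0.548 0.142 0.188]
toggle_tip 0.54 [339. 255. 351. 280.] [0.55  0.142 0.193]
tray 0.72 [212. 252. 285. 330.] [0.521 0.345 0.019]
bottle_mid 0.75 [254. 179. 279. 212.] [0.71  0.295 0.102]
side [ 0.34923005 -0.52625968  0.58912587]
drying_box 0.86 [219. 221. 425. 447.] [0.58  0.05  0.013]
toggle 0.78 [279. 221. 295. 266.] [0.549 0.13  0.163]
tray 0.9 [207. 240. 279. 277.] [0.511 0.332 0.018]
bottle_mid 0.84 [327. 207. 350. 254.] [0.712 0.276 0.071]
```

View pics/top0.png

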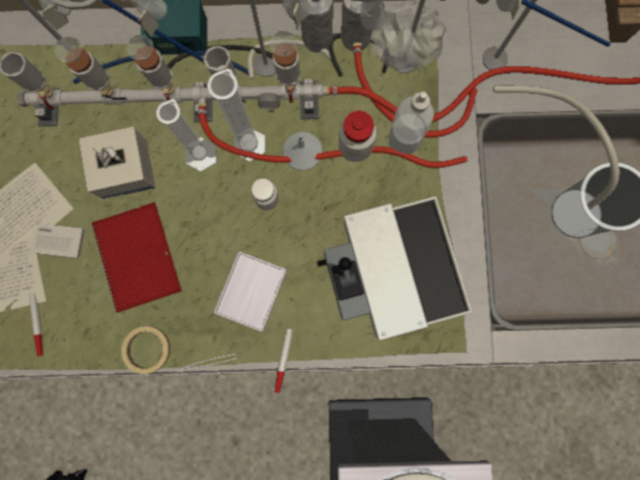

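View pics/side0.png

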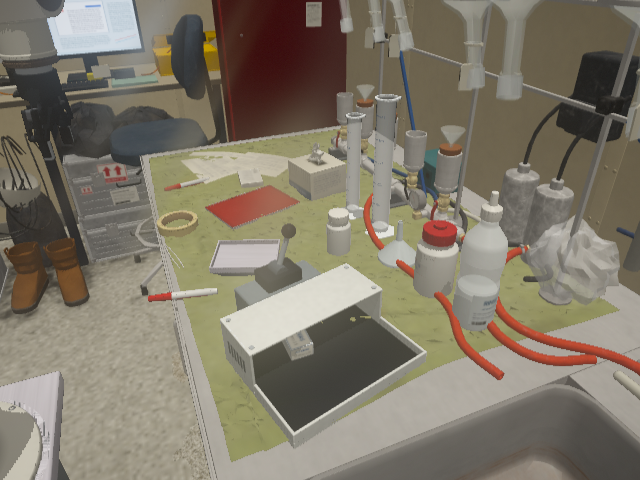

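Run:
```python
from h import *
f=np.load("top.npz");W=f["W"];z=W[...,2];rgb=f["pixels"].astype(int)
def roi(m,b):
    k=np.zeros_like(m);k[b[1]:b[3],b[0]:b[2]]=1;return m&k
lid=roi(abs(z-.09)<.006,(300,180,480,350)); P=W[lid][:,:2].astype(np.float32)
print("lid+housing",len(P),cv2.minAreaRect(P))
lip=roi((abs(z-.03)<.005),(300,180,490,350));P=W[lip][:,:2].astype(np.float32);print("lip",len(P),cv2.minAreaRect(P))
al=roi((z>.008)&(z<.1),(300,180,490,350));P=W[al][:,:2].astype(np.float32);print("all",len(P),cv2.minAreaRect(P))
tr=roi((z>.01)&(z<.035),(200,240,295,340));P=W[tr][:,:2].astype(np.float32);print("tray",len(P),cv2.minAreaRect(P))
tg=roi(z>.165,(325,240,365,300));print("knob",W[tg].mean(0),W[tg][:,2].max(),np.c_[W[tg].min(0),W[tg].max(0)])
bt=roi(abs(z-.103)<.006,(245,170,290,220));print("bottle",W[bt].mean(0))
g=np.load("side.npz");W=g["W"];k=W[221:250,275:300].reshape(-1,3);k=k[(k[:,2]>.165)&(k[:,0]>.4)&(k[:,0]<.65)];print("side knob",k.mean(0),k.max(0),k.min(0))
```

```text
lid+housing 7494 ((0.5435147881507874, 0.08496592193841934), (0.2607704997062683, 0.16049596667289734), 13.690787315368652)
lip 589 ((0.5537753105163574, 0.04124718904495239), (0.259713739156723, 0.2896834909915924), 13.741608619689941)
all 14995 ((0.5737216472625732, 0.051200494170188904), (0.3645952343940735, 0.3696972727775574), 88.47482299804688)
tray 4104 ((0.5245903134346008, 0.34966570138931274), (0.20697812736034393, 0.21338747441768646), 88.45350646972656)
knob [0.55648332 0.14019375 0.19084621] 0.19911618766757255 [[0.54468298 0.5692181 ]
 [0.12869376 0.15137098]
 [0.17911615 0.19911619]]
bottle [0.72274459 0.30140358 0.10225412]
side knob [0.55381047 0.13079923 0.18470832] [0.56762585 0.14666852 0.1958187 ] [0.54399605 0.12288333 0.16514529]
```

The top view shows the box with its mouth to the right: the lid spans pixels (346,213) to (425,325), and the toggle knob is at (345,265). The tray is at (250,290) and the bottle at (264,190). The side view shows the pale carton already visible under the lid at about (298,344). Next I'll locate the carton and get the tray's yaw.

```bash
cat >> h.py <<'E'
O=np.array([.5624,.0073]);a=np.deg2rad(13.7);R=np.array([[np.cos(a),-np.sin(a)],[np.sin(a),np.cos(a)]])
def tobox(p): q=np.array(p,float);q=q.copy();q[...,:2]=(q[...,:2]-O)@R;return q
def toworld(p): return O+R@np.array(p[:2])
E
python3 - <<'E'
from h import *
g=np.load("side.npz");W=tobox(g["W"]);rgb=g["pixels"].astype(int)
m=(W[...,2]>.02)&(W[...,2]<.06)&(W[...,1]>.002)&(W[...,1]<.085)&(abs(W[...,0])<.11)
m[:320]=m[:320]
P=W[m];print(len(P));v,u=np.nonzero(m);print(u.min(),u.max(),v.min(),v.max())
top=P[(P[:,2]>.034)&(P[:,2]<.043)];print("top",len(top),cv2.minAreaRect((top[:,:2]*1000).astype(np.float32)),P[:,2].max())
fr=P[(P[:,2]>.02)&(P[:,2]<.033)];print("front",len(fr),cv2.minAreaRect((fr[:,:2]*1000).astype(np.float32)))
for vv in range(325,364,3): print(vv,[tuple((W[vv,uu]*1000).astype(int)) for uu in range(282,318,6)])
f=np.load("top.npz");W=f["W"];z=W[...,2];k=np.zeros(z.shape,bool);k[245:340,205:292]=1
n,l,s,_=cv2.connectedComponentsWithStats((k&(z>.012)&(z<.036)).astype(np.uint8))
i=1+s[1:,4].argmax();print("tray",s[i],cv2.minAreaRect(W[l==i][:,:2].astype(np.float32)))
print(np.round(cv2.boxPoints(cv2.minAreaRect(W[l==i][:,:2].astype(np.float32))),3))
E
```

```text
571
283 313 329 359
top 381 ((-28.269855499267578, 29.153406143188477), (39.81380081176758, 41.44173812866211), 77.24591827392578) 0.04067739245744262
front 175 ((-28.340293884277344, 29.81641960144043), (41.75358963012695, 39.8610725402832), 76.64929962158203)
325 [(np.int64(-58), np.int64(24), np.int64(88)), (np.int64(-52), np.int64(17), np.int64(90)), (np.int64(-45), np.int64(10), np.int64(91)), (np.int64(-37), np.int64(6), np.int64(90)), (np.int64(-30), np.int64(0), np.int64(91)), (np.int64(-20), np.int64(-2), np.int64(87))]
328 [(np.int64(-63), np.int64(16), np.int64(90)), (np.int64(-55), np.int64(11), np.int64(90)), (np.int64(-48), np.int64(5), np.int64(90)), (np.int64(-40), np.int64(0), np.int64(89)), (np.int64(-31), np.int64(-2), np.int64(87)), (np.int64(20), np.int64(57), np.int64(15))]
331 [(np.int64(-65), np.int64(13), np.int64(88)), (np.int64(-59), np.int64(5), np.int64(90)), (np.int64(-51), np.int64(0), np.int64(90)), (np.int64(-42), np.int64(-1), np.int64(86)), (np.int64(-6), np.int64(36), np.int64(38)), (np.int64(16), np.int64(52), np.int64(14))]
334 [(np.int64(-70), n
[... 2203 characters left out ...]
(13)), (np.int64(-52), np.int64(24), np.int64(14)), (np.int64(-46), np.int64(14), np.int64(17)), (np.int64(-37), np.int64(11), np.int64(15)), (np.int64(-28), np.int64(6), np.int64(13)), (np.int64(-20), np.int64(0), np.int64(13))]
361 [(np.int64(-64), np.int64(23), np.int64(15)), (np.int64(-55), np.int64(19), np.int64(12)), (np.int64(-47), np.int64(12), np.int64(13)), (np.int64(-39), np.int64(8), np.int64(11)), (np.int64(-33), np.int64(0), np.int64(15)), (np.int64(-24), np.int64(-4), np.int64(13))]
tray [ 214  252   75   80 3457] ((0.5176693201065063, 0.3360697627067566), (0.11646050959825516, 0.1453082412481308), 67.19940948486328)
[[0.428 0.311]
 [0.562 0.254]
 [0.607 0.362]
 [0.473 0.418]]
```

Run:
```python
from h import *
c=eyes.camera("wrist");save(c,"w0.png");W=cloud(c);T=telemetry.get_state();Rt=np.array(T["tool_rot"]);p=(W-T["tcp_pos"])@Rt
m=(c["depth"]>0)&(p[...,2]<.02)
q=p[m]
print(c["origin"],(np.array(c["origin"])-T["tcp_pos"])@Rt,len(q))
for z in np.arange(-.12,.02,.01):
    s=q[(q[:,2]>=z)&(q[:,2]<z+.01)]
    if len(s):print(round(z,3),len(s),(s.min(0)*1000).astype(int),(s.max(0)*1000).astype(int))
print(T["width"],T["force"])
```

```text
[0.12049815 0.5675236  0.37383684] [ 0.08071862 -0.00045088 -0.14257757] 53745
-0.1 2679 [ 12 -31 -95] [ 20  61 -90]
-0.09 16341 [  0 -72 -89] [ 18  72 -80]
-0.08 12452 [-12 -74 -79] [ 18  73 -70]
-0.07 12895 [-13 -75 -69] [ 15  74 -60]
-0.06 2684 [ -1 -73 -59] [ 14  71 -50]
-0.05 2228 [-11 -57 -49] [ 11  55 -40]
-0.04 2136 [-12 -56 -39] [ 11  56 -30]
-0.03 1678 [-11 -57 -29] [ 11  56 -20]
-0.02 652 [-11 -55 -19] [ 11  54 -12]
0.08526538392010247 [ 0.03124694  0.38466384 -0.13999666]
```

View pics/w0.png

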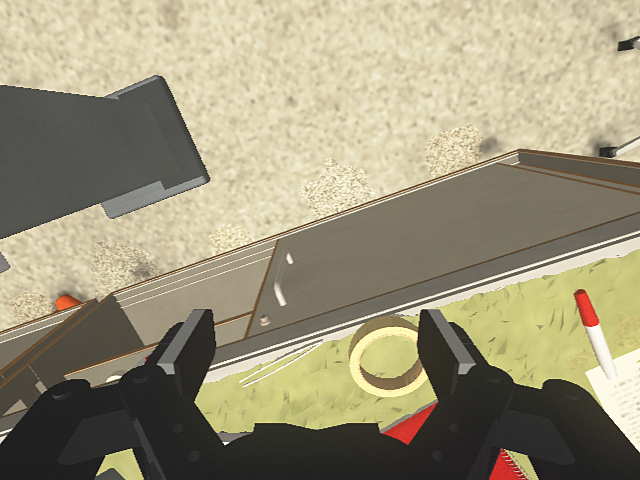

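The wrist view shows the open fingers at (190,330) and (440,340). Their knuckles bulge outward at (60,400) and (590,400), so they may foul the lid. I'll profile the gripper more finely.

Run:
```python
from h import *
c=eyes.camera("wrist");W=cloud(c);T=telemetry.get_state();Rt=np.array(T["tool_rot"]);p=(W-T["tcp_pos"])@Rt
q=p[(c["depth"]>0)&(p[...,2]<.02)]*1000
for z in range(-100,-10,3):
    s=q[(q[:,2]>=z)&(q[:,2]<z+3)]
    if len(s):
        L=s[s[:,1]>20]
        print(z,len(s),"y+",(np.percentile(L[:,1],[0,50,100]).astype(int) if len(L) else ''),"y-",s[:,1].min().astype(int),"x",s[:,0].min().astype(int),s[:,0].max().astype(int))
```

```text
-97 333 y+ [20 20 20] y- -20 x 17 20
-94 1696 y+ [20 24 29] y- -30 x 14 20
-91 2596 y+ [20 27 66] y- -66 x 10 18
-88 5195 y+ [20 32 69] y- -68 x 6 18
-85 5412 y+ [20 58 72] y- -70 x 2 18
-82 5497 y+ [20 38 72] y- -73 x 0 18
-79 4263 y+ [20 41 72] y- -73 x -5 17
-76 3441 y+ [27 60 73] y- -73 x -8 17
-73 3016 y+ [29 63 73] y- -74 x -12 17
-70 5061 y+ [32 61 73] y- -74 x -13 16
-67 5191 y+ [35 54 73] y- -75 x -13 14
-64 2061 y+ [37 54 73] y- -75 x -13 14
-61 1548 y+ [39 52 73] y- -74 x 5 14
-58 738 y+ [42 52 65] y- -67 x 4 13
-55 285 y+ [41 48 60] y- -61 x 0 12
-52 913 y+ [41 43 48] y- -52 x -2 11
-49 561 y+ [41 42 55] y- -55 x -4 11
-46 696 y+ [41 42 56] y- -57 x -10 11
-43 755 y+ [41 42 55] y- -56 x -11 11
-40 689 y+ [41 42 55] y- -57 x -11 11
-37 636 y+ [41 42 56] y- -56 x -12 11
-34 612 y+ [41 42 56] y- -56 x -11 11
-31 561 y+ [41 42 55] y- -56 x -11 11
-28 515 y+ [41 42 55] y- -56 x -12 11
-25 497 y+ [41 42 55] y- -56 x -11 11
-22 428 y+ [41 42 54] y- -55 x -11 11
-19 324 y+ [41 42 53] y- -49 x -11 10
-16 179 y+ [41 42 46] y- -47 x -11 10
-13 9 y+ [42 42 42] y- -43 x -10 6
```

Request:
arm_command([
  {"dx":-0.047,"dy":-0.0205},
  {"dx":-0.047,"dy":-0.0205},
  {"dx":-0.047,"dy":-0.0205},
  {"dx":-0.047,"dy":-0.0205},
  {"dx":-0.047,"dy":-0.0205},
  {"dx":-0.047,"dy":-0.0205},
  {"dx":-0.047,"dy":-0.0205},
  {"dx":-0.047,"dy":-0.0205},
  {"dx":-0.047,"dy":-0.0205},
  {"dx":-0.047,"dy":-0.0205},
], claw=0, newtons=60)

```text
invalid input at $.deltas[0]: expected keys dx, dy, dz, yaw
```

```bash
cat >> h.py <<'E'
def go(w,z=None):
    "tool deltas from here to world xy (and z)"
    s=telemetry.get_state();p=np.array(s["tcp_pos"]);t=np.array([w[0],w[1],p[2] if z is None else z])
    return np.round((t-p)@np.array(s["tool_rot"]),4)
def st():
    s=telemetry.get_state();print("t",round(s["clock"],2),"tcp",np.round(s["tcp_pos"],4),"box",np.round(tobox(s["tcp_pos"]),4),"F",np.round(s["force"],1),"w",round(s["width"],4),"g",np.round(s["grasp_force"],1));print("q",np.round(s["qpos"],3));print(np.round(s["tool_rot"],3).tolist())
E
python3 -c "
from h import *
st();print(go(toworld([.075,.13]),.165))"
```

```text
t 0.7 tcp [0.1965 0.5403 0.2313] box [-0.2293  0.6045  0.2313] F [-0.4  0.7  0.5] w 0.0854 g 0.0
q [ 1.088  0.15   1.437 -0.     1.554 -0.134]
[[-0.94, 0.342, -0.0], [0.342, 0.94, -0.0], [0.0, -0.0, -1.0]]
[-0.5163 -0.2261  0.0663]
```

Request:
arm_command([
  {"dx":-0.0517,"dy":-0.0226,"dz":0,"yaw":0},
  {"dx":-0.0517,"dy":-0.0226,"dz":0,"yaw":0},
  {"dx":-0.0517,"dy":-0.0226,"dz":0,"yaw":0},
  {"dx":-0.0517,"dy":-0.0226,"dz":0,"yaw":0},
  {"dx":-0.0517,"dy":-0.0226,"dz":0,"yaw":0},
  {"dx":-0.0517,"dy":-0.0226,"dz":0,"yaw":0},
  {"dx":-0.0517,"dy":-0.0226,"dz":0,"yaw":0},
  {"dx":-0.0517,"dy":-0.0226,"dz":0,"yaw":0},
  {"dx":-0.0517,"dy":-0.0226,"dz":0,"yaw":0},
  {"dx":-0.0517,"dy":-0.0226,"dz":0,"yaw":0},
], claw=0, newtons=60)

```text
clock: 1.95
tcp_pos: [0.6064, 0.1497, 0.2314]
tool_rot: [[-0.94, 0.342, 0.0], [0.342, 0.94, 0.0], [-0.0, 0.0, -1.0]]
force: [0.6, 0.5, -0.5]
width: -0.0002
grasp_force: 0.0
```

```bash
python3 -c "
from h import *
st();print(go(toworld([.075,.13]),.165),go(toworld([-.01,.13]),.165))"
```

```text
t 1.95 tcp [0.6064 0.1497 0.2314] box [0.0764 0.128  0.2314] F [ 0.6  0.5 -0.5] w -0.0002 g 0.0
q [ 0.119  0.254  1.314  0.     1.574 -1.103]
[[-0.94, 0.342, 0.0], [0.342, 0.94, 0.0], [-0.0, 0.0, -1.0]]
[0.0023 0.0009 0.0664] [ 0.0731 -0.0463  0.0664]
```

Request:
arm_command([
  {"dx":0,"dy":0,"dz":0.011,"yaw":0.164},
  {"dx":0,"dy":0,"dz":0.011,"yaw":0.164},
  {"dx":0,"dy":0,"dz":0.011,"yaw":0.164},
  {"dx":0,"dy":0,"dz":0.011,"yaw":0.164},
  {"dx":0,"dy":0,"dz":0.011,"yaw":0.164},
  {"dx":0,"dy":0,"dz":0.011,"yaw":0.164},
  {"dx":0,"dy":-0.02,"dz":0,"yaw":0},
  {"dx":0,"dy":-0.02,"dz":0,"yaw":0},
  {"dx":0,"dy":-0.02,"dz":0,"yaw":0},
  {"dx":0,"dy":-0.02,"dz":0,"yaw":0},
])

```text
clock: 3.2
tcp_pos: [0.5269, 0.1323, 0.1654]
tool_rot: [[-0.236, 0.972, 0.0], [0.972, 0.236, -0.0], [-0.0, 0.0, -1.0]]
force: [1.6, 0.1, -1.3]
width: -0.0001
grasp_force: 0.6
```

```bash
python3 -c "
from h import *
st()
c=eyes.camera('side');save(c,'s1.png');W=tobox(cloud(c));k=W[215:260,265:310].reshape(-1,3);k=k[(k[:,2]>.165)&(abs(k[:,1]-.13)<.03)&(abs(k[:,0])<.08)]
print(len(k),np.percentile(k,[0,50,100],axis=0).round(3))"
```

```text
t 3.2 tcp [0.5269 0.1323 0.1654] box [-0.0049  0.1298  0.1654] F [ 1.6  0.1 -1.3] w -0.0001 g 0.6
q [ 0.104  0.116  1.611 -0.     1.415 -0.134]
[[-0.236, 0.972, 0.0], [0.972, 0.236, -0.0], [-0.0, 0.0, -1.0]]
574 [[-0.028  0.11   0.165]
 [-0.008  0.118  0.201]
 [ 0.028  0.134  0.235]]
```

Request:
arm_command([
  {"dx":0,"dy":-0.005,"dz":0,"yaw":0},
  {"dx":0,"dy":-0.004,"dz":0,"yaw":0},
  {"dx":0,"dy":0,"dz":0,"yaw":0},
])

```text
clock: 3.62
tcp_pos: [0.5201, 0.1306, 0.1655]
tool_rot: [[-0.236, 0.972, 0.003], [0.972, 0.236, 0.001], [-0.0, 0.003, -1.0]]
force: [11.8, 3.6, -4.2]
width: -0.0001
grasp_force: 5.9
```

Request:
arm_command([
  {"dx":0,"dy":0.03,"dz":0,"yaw":0},
  {"dx":0,"dy":0.0,"dz":-0.04,"yaw":0},
  {"dx":0,"dy":0,"dz":-0.045,"yaw":0},
  {"dx":-0.05,"dy":0,"dz":0,"yaw":0},
  {"dx":-0.05,"dy":0,"dz":0,"yaw":0},
  {"dx":-0.05,"dy":0,"dz":0,"yaw":0},
  {"dx":-0.05,"dy":0,"dz":0,"yaw":0},
  {"dx":0,"dy":0,"dz":0,"yaw":0.18},
  {"dx":0,"dy":0,"dz":0,"yaw":0.18},
  {"dx":0,"dy":0,"dz":0,"yaw":0.18},
], claw=0.8)

```text
clock: 4.88
tcp_pos: [0.5953, -0.0573, 0.25]
tool_rot: [[0.303, 0.953, -0.001], [0.953, -0.303, 0.0], [-0.0, -0.001, -1.0]]
force: [0.2, -0.3, 0.3]
width: 0.0681
grasp_force: 0.0
```

Request:
arm_command([
  {"dx":0,"dy":0,"dz":0,"yaw":0.18},
  {"dx":0,"dy":0,"dz":0,"yaw":0.18},
  {"dx":0,"dy":0,"dz":0,"yaw":0.18},
  {"dx":0,"dy":0,"dz":0,"yaw":0.18},
  {"dx":0,"dy":0,"dz":0,"yaw":0.18},
  {"dx":0,"dy":0,"dz":0,"yaw":0.18},
  {"dx":0,"dy":0,"dz":0,"yaw":0.18},
  {"dx":0,"dy":0,"dz":0,"yaw":0.18},
  {"dx":0,"dy":0,"dz":0,"yaw":0.18},
  {"dx":0,"dy":0,"dz":0,"yaw":0.18},
])

```text
clock: 6.12
tcp_pos: [0.5953, -0.0571, 0.2501]
tool_rot: [[0.859, -0.512, -0.0], [-0.512, -0.859, -0.0], [-0.0, 0.0, -1.0]]
force: [-0.1, 0.4, -0.0]
width: 0.0679
grasp_force: 0.0
```

```bash
python3 -c "
from h import *
st();c=eyes.camera('top');save(c,'t1.png');W=tobox(cloud(c));m=(abs(W[...,1]-.13)<.016)&(abs(W[...,0])<.09)&(W[...,2]>.16);print('knob',W[m].mean(0))"
```

```text
t 6.12 tcp [ 0.5953 -0.0571  0.2501] box [ 0.0167 -0.0703  0.2501] F [-0.1  0.4 -0. ] w 0.0679 g 0.0
q [-0.224  0.194  1.35  -0.     1.599  1.884]
[[0.859, -0.512, -0.0], [-0.512, -0.859, -0.0], [-0.0, 0.0, -1.0]]
knob [-0.03635588  0.13034843  0.18613499]
```

Request:
arm_command([
  {"dx":0,"dy":0,"dz":0,"yaw":0.18},
  {"dx":0,"dy":0,"dz":0,"yaw":0.18},
  {"dx":0,"dy":0,"dz":0,"yaw":0.18},
  {"dx":0,"dy":0,"dz":0,"yaw":0.18},
  {"dx":0,"dy":0,"dz":0,"yaw":0.18},
  {"dx":0,"dy":0,"dz":0,"yaw":0.1},
  {"dx":0,"dy":0,"dz":0,"yaw":0.1},
  {"dx":0,"dy":0,"dz":0,"yaw":0},
])

```text
clock: 7.18
tcp_pos: [0.5816, -0.1008, 0.2486]
tool_rot: [[0.013, -1.0, 0.011], [-0.999, -0.013, 0.034], [-0.034, -0.012, -0.999]]
force: [0.5, 1.0, -0.1]
width: 0.0679
grasp_force: 0.0
```

```bash
python3 -c "
from h import *
st()"
```

```text
t 7.17 tcp [ 0.5816 -0.1008  0.2486] box [-0.0069 -0.1096  0.2486] F [ 0.5  1.  -0.1] w 0.0679 g 0.0
q [-0.322  0.174  1.376  0.036  1.592  2.807]
[[0.013, -1.0, 0.011], [-0.999, -0.013, 0.034], [-0.034, -0.012, -0.999]]
```

Request:
arm_command([
  {"dx":0,"dy":0,"dz":0,"yaw":0.15},
  {"dx":0,"dy":0,"dz":0,"yaw":0.15},
  {"dx":0,"dy":0,"dz":0,"yaw":0.15},
  {"dx":0,"dy":0,"dz":0,"yaw":0},
  {"dx":0,"dy":0,"dz":0,"yaw":0},
])

```text
clock: 7.8
tcp_pos: [0.5256, -0.2009, 0.2358]
tool_rot: [[-0.242, -0.968, 0.063], [-0.961, 0.248, 0.12], [-0.131, -0.031, -0.991]]
force: [-0.3, -0.3, 0.2]
width: 0.0682
grasp_force: 0.0
```

```bash
python3 -c "
from h import *
st()"
```

```text
t 7.8 tcp [ 0.5256 -0.2009  0.2358] box [-0.0851 -0.1936  0.2358] F [-0.3 -0.3  0.2] w 0.0682 g 0.0
q [-0.58   0.117  1.472  0.135  1.566  2.809]
[[-0.242, -0.968, 0.063], [-0.961, 0.248, 0.12], [-0.131, -0.031, -0.991]]
```

```bash
python3 -c "
from h import *
print(go(toworld([-.02,-.06]),.25))"
```

```text
[-0.1491  0.005   0.0053]
```

Request:
arm_command([
  {"dx":-0.05,"dy":0,"dz":0,"yaw":0},
  {"dx":-0.05,"dy":0,"dz":0,"yaw":0},
  {"dx":-0.05,"dy":0,"dz":0,"yaw":0},
  {"dx":0,"dy":0,"dz":0,"yaw":0},
])

```text
clock: 8.3
tcp_pos: [0.523, -0.1119, 0.2464]
tool_rot: [[-0.136, -0.986, 0.094], [-0.974, 0.151, 0.171], [-0.182, -0.068, -0.981]]
force: [-0.0, 0.3, 0.2]
width: 0.0681
grasp_force: 0.0
```

```bash
python3 -c "
from h import *
st();print(go(toworld([-.02,-.06]),.25))"
```

```text
t 8.3 tcp [ 0.523  -0.1119  0.2464] box [-0.0665 -0.1065  0.2464] F [-0.   0.3  0.2] w 0.0681 g 0.0
q [-0.475  0.033  1.547  0.196  1.556  2.81 ]
[[-0.136, -0.986, 0.094], [-0.974, 0.151, 0.171], [-0.182, -0.068, -0.981]]
[-0.06   -0.0255  0.0093]
```

Request:
arm_command([
  {"dx":0,"dy":0,"dz":0,"yaw":0.15},
  {"dx":0,"dy":0,"dz":0,"yaw":0.15},
  {"dx":-0.05,"dy":-0.01,"dz":0,"yaw":0},
  {"dx":-0.05,"dy":-0.01,"dz":0,"yaw":0},
  {"dx":-0.05,"dy":-0.01,"dz":0,"yaw":0},
  {"dx":-0.05,"dy":-0.01,"dz":0,"yaw":0},
  {"dx":0,"dy":0,"dz":0,"yaw":0},
])

```text
clock: 9.18
tcp_pos: [0.5196, -0.081, 0.2554]
tool_rot: [[-0.166, -0.969, 0.181], [-0.931, 0.215, 0.295], [-0.325, -0.12, -0.938]]
force: [0.7, -1.1, 0.4]
width: 0.0681
grasp_force: 0.0
```

```bash
python3 -c "
from h import *
st();print(go(toworld([-.02,-.04]),.25))"
```

```text
t 9.18 tcp [ 0.5196 -0.081   0.2554] box [-0.0625 -0.0756  0.2554] F [ 0.7 -1.1  0.4] w 0.0681 g 0.0
q [-0.521 -0.022  1.612  0.354  1.542  2.81 ]
[[-0.166, -0.969, 0.181], [-0.931, 0.215, 0.295], [-0.325, -0.12, -0.938]]
[-0.0453 -0.0216  0.0242]
```

Request:
arm_command([
  {"dx":0,"dy":0,"dz":0,"yaw":0.15},
  {"dx":0,"dy":0,"dz":0,"yaw":0.15},
  {"dx":-0.05,"dy":-0.015,"dz":0,"yaw":0},
  {"dx":-0.05,"dy":-0.015,"dz":0,"yaw":0},
  {"dx":-0.05,"dy":-0.015,"dz":0,"yaw":0},
  {"dx":-0.05,"dy":-0.015,"dz":0,"yaw":0},
  {"dx":0,"dy":0,"dz":0,"yaw":0},
])

```text
clock: 10.05
tcp_pos: [0.5377, -0.0642, 0.2706]
tool_rot: [[-0.185, -0.945, 0.27], [-0.865, 0.287, 0.412], [-0.467, -0.157, -0.87]]
force: [0.2, -0.6, -0.3]
width: 0.0684
grasp_force: 0.0
```

```bash
python3 -c "
from h import *
st();print(go(toworld([-.025,-.05]),.25))"
```

```text
t 10.05 tcp [ 0.5377 -0.0642  0.2706] box [-0.0409 -0.0636  0.2706] F [ 0.2 -0.6 -0.3] w 0.0684 g 0.0
q [-0.569 -0.023  1.627  0.516  1.537  2.81 ]
[[-0.185, -0.945, 0.27], [-0.865, 0.287, 0.412], [-0.467, -0.157, -0.87]]
[-0.0073 -0.0035  0.0282]
```

```bash
cat > fit.py <<'E'
from h import *
def grid(a,b,c,n=7): return np.stack(np.meshgrid(*[np.linspace(*r,n) for r in (a,b,c)],indexing="ij"),-1).reshape(-1,3)
def model(w):
    d=13*w/85;L=[]
    for s in(1,-1):
        f=grid((-11,11),(w/2,w/2+14.5),(-d-45,-d),9);k=grid((-15,15),(w/2+5,w/2+32),(-d-79,-d-47),7)
        f[:,1]*=s;k[:,1]*=s;L+=[f,k]
    return np.vstack(L+[grid((-40,40),(-43,43),(-150,-73),14)])
CC=np.array([-22,40.]);ca=-.25
def carton(q,m=0):
    c,s=np.cos(ca),np.sin(ca);r=(q[:,:2]-CC)@np.array([[c,-s],[s,c]])
    return (abs(r[:,0])<20+m)&(abs(r[:,1])<31+m)&(q[:,2]<38+m)&(q[:,2]>14)
def bad(q):
    x,y,z=q.T
    mat=(abs(x)<125)&(y>-105)&(y<95)&(z<15)
    lid=(abs(x)<130)&(y>-1.5)&(y<100)&(z>84)&(z<91.5)
    wall=(abs(x)>123)&(abs(x)<132)&(y>-2)&(y<100)&(z<91)
    lip=((abs(x)>123)|(y<-103))&(y>-112)&(y<0)&(abs(x)<132)&(z<31)
    return mat|lid|wall|lip|carton(q,1)
B=np.eye(3);B[:2,:2]=R
def search(Rw,w):
    Rb=B.T@Rw;M=model(w)@Rb.T;d=13*w/85
    ins=[grid((-11,11),(s*w/2-s*np.linspace(0,1,2)[1]*w/2.2,s*w/2),(-d-30,-d),9)@Rb.T for s in(1,-1)]
    # pad overlap: points of each pad face projected inwards hit carton
    best=(-1,)
    for x in range(-45,5,4):
        for y in range(-20,40,3):
            for z in range(2,34,3):
                t=np.array([x,y,z])
                if bad(M+t).any(): continue
                o=min(carton(i+t).sum() for i in ins)
                if o>best[0]: best=(o,tuple(t),[int(carton(i+t).sum()) for i in ins])
    return best
E
python3 - <<'E'
from fit import *
from scipy.spatial.transform import Rotation as Q
R0=np.array([[-0.185,-0.945,0.27],[-0.865,0.287,0.412],[-0.467,-0.157,-0.87]])
ax=np.array([.9,-.44,0]); ax/=np.linalg.norm(ax)
for tilt in(0,.16,.3):
  for yaw in(0,-.15,-.3):
    Rw=Q.from_rotvec(ax*tilt).as_matrix()@R0@Q.from_rotvec([0,0,yaw]).as_matrix()
    print(tilt,yaw,np.round(Rw[:,2],2),[search(Rw,w) for w in(50,62)])
E
```

```text
0 0 [ 0.27  0.41 -0.87] [(np.int64(0), (np.int64(-45), np.int64(-20), np.int64(23)), [0, 0]), (np.int64(0), (np.int64(-45), np.int64(-20), np.int64(23)), [0, 0])]
0 -0.15 [ 0.27  0.41 -0.87] [(np.int64(0), (np.int64(-45), np.int64(-20), np.int64(23)), [0, 0]), (np.int64(0), (np.int64(-45), np.int64(-20), np.int64(23)), [0, 0])]
0 -0.3 [ 0.27  0.41 -0.87] [(np.int64(0), (np.int64(-45), np.int64(-20), np.int64(26)), [0, 0]), (np.int64(0), (np.int64(-45), np.int64(-20), np.int64(26)), [0, 0])]
0.16 0 [ 0.33  0.53 -0.78] [(np.int64(0), (np.int64(-45), np.int64(-20), np.int64(23)), [0, 0]), (np.int64(0), (np.int64(-45), np.int64(-20), np.int64(23)), [0, 0])]
0.16 -0.15 [ 0.33  0.53 -0.78] [(np.int64(0), (np.int64(-45), np.int64(-20), np.int64(26)), [0, 0]), (np.int64(0), (np.int64(-45), np.int64(-20), np.int64(26)), [0, 0])]
0.16 -0.3 [ 0.33  0.53 -0.78] [(np.int64(0), (np.int64(-45), np.int64(-20), np.int64(29)), [0, 0]), (np.int64(0), (np.int64(-45), np.int64(-20), np.int64(32)), [0, 0])]
0.3 0 [ 0.37  0.62 -0.69] [(np.int64(0), (np.int64(-45), np.int64(-20), np.int64(26)), [0, 0]), (np.int64(0), (np.int64(-45), np.int64(-20), np.int64(26)), [0, 0])]
0.3 -0.15 [ 0.37  0.62 -0.69] [(np.int64(0), (np.int64(-45), np.int64(-20), np.int64(29)), [0, 0]), (np.int64(0), (np.int64(-45), np.int64(-20), np.int64(32)), [0, 0])]
0.3 -0.3 [ 0.37  0.62 -0.69] [(-1,), (-1,)]
```

Run:
```python
from fit import *
from scipy.spatial.transform import Rotation as Q
# ideal box-frame: tool x = -y box-ish, tool y = -x box
R0=np.array([[0,-1,0],[-1,0,0],[0,0,-1.]])
for b in(.3,.45,.6,.75):
  for xt in(0,.15,.3):
   for yaw in (0,.3):
    Rb=Q.from_rotvec([b,0,0]).as_matrix()@Q.from_rotvec([0,-xt,0]).as_matrix()@R0@Q.from_rotvec([0,0,yaw]).as_matrix()
    print(b,xt,yaw,np.round(Rb[:,2],2),[tuple(map(lambda v:np.array(v).tolist(),search(B@Rb,w))) for w in(56,)])
```

```text
0.3 0 0 [ 0.    0.3  -0.96] [(5, [-13, 1, 17], [7, 5])]
0.3 0 0.3 [ 0.    0.3  -0.96] [(0, [-45, -20, 14], [0, 0])]
0.3 0.15 0 [ 0.15  0.29 -0.94] [(4, [-17, 1, 23], [4, 4])]
0.3 0.15 0.3 [ 0.15  0.29 -0.94] [(0, [-45, -20, 14], [0, 0])]
0.3 0.3 0 [ 0.3   0.28 -0.91] [(0, [-45, -20, 26], [0, 0])]
0.3 0.3 0.3 [ 0.3   0.28 -0.91] [(0, [-45, -20, 23], [0, 0])]
0.45 0 0 [ 0.    0.43 -0.9 ] [(89, [-25, 16, 17], [89, 109])]
0.45 0 0.3 [ 0.    0.43 -0.9 ] [(0, [-45, -20, 20], [0, 0])]
0.45 0.15 0 [ 0.15  0.43 -0.89] [(28, [-25, 10, 23], [28, 29])]
0.45 0.15 0.3 [ 0.15  0.43 -0.89] [(0, [-45, -20, 14], [0, 0])]
0.45 0.3 0 [ 0.3   0.42 -0.86] [(0, [-45, -20, 26], [0, 0])]
0.45 0.3 0.3 [ 0.3   0.42 -0.86] [(0, [-45, -20, 20], [0, 0])]
0.6 0 0 [ 0.    0.56 -0.83] [(157, [-25, 25, 20], [157, 167])]
0.6 0 0.3 [ 0.    0.56 -0.83] [(0, [-45, -20, 23], [0, 0])]
0.6 0.15 0 [ 0.15  0.56 -0.82] [(49, [-25, 16, 23], [53, 49])]
0.6 0.15 0.3 [ 0.15  0.56 -0.82] [(5, [-29, 7, 17], [15, 5])]
0.6 0.3 0 [ 0.3   0.54 -0.79] [(0, [-45, -20, 26], [0, 0])]
0.6 0.3 0.3 [ 0.3   0.54 -0.79] [(0, [-45, -20, 20], [0, 0])]
0.75 0 0 [ 0.    0.68 -0.73] [(206, [-25, 31, 20], [212, 206])]
0.75 0 0.3 [ 0.    0.68 -0.73] [(5, [-17, 13, 29], [5, 5])]
0.75 0.15 0 [ 0.15  0.67 -0.72] [(91, [-25, 22, 23], [95, 91])]
0.75 0.15 0.3 [ 0.15  0.67 -0.72] [(20, [-29, 13, 23], [20, 21])]
0.75 0.3 0 [ 0.3   0.65 -0.7 ] [(9, [-21, 16, 29], [38, 9])]
0.75 0.3 0.3 [ 0.3   0.65 -0.7 ] [(15, [-25, 13, 23], [47, 15])]
```

Request:
arm_command([
  {"dx":-0.048,"dy":0.013,"dz":0.012,"yaw":0},
  {"dx":-0.048,"dy":0.013,"dz":0.012,"yaw":0},
  {"dx":-0.048,"dy":0.013,"dz":0.012,"yaw":0},
  {"dx":-0.048,"dy":0.013,"dz":0.012,"yaw":0},
])

```text
clock: 10.55
tcp_pos: [0.4969, 0.0623, 0.2666]
tool_rot: [[-0.054, -0.952, 0.301], [-0.854, 0.2, 0.481], [-0.518, -0.231, -0.824]]
force: [0.6, -0.9, -0.8]
width: 0.0683
grasp_force: 0.0
```

```bash
python3 -c "
from h import *
st();s=telemetry.get_state();print(B if 0 else np.round(np.array(s['tool_rot']).T@np.array([[0,0],[1,0],[0,1]]),3).tolist())"
```

```text
t 10.55 tcp [0.4969 0.0623 0.2666] box [-0.0506  0.069   0.2666] F [ 0.6 -0.9 -0.8] w 0.0683 g 0.0
q [-0.416 -0.193  1.818  0.601  1.446  2.81 ]
[[-0.054, -0.952, 0.301], [-0.854, 0.2, 0.481], [-0.518, -0.231, -0.824]]
[[-0.854, -0.518], [0.2, -0.231], [0.481, -0.824]]
```

Request:
arm_command([
  {"dx":0,"dy":0,"dz":-0.008,"yaw":-0.18},
  {"dx":0,"dy":0,"dz":-0.008,"yaw":-0.18},
  {"dx":0,"dy":0,"dz":-0.008,"yaw":-0.18},
  {"dx":0,"dy":0,"dz":-0.008,"yaw":-0.18},
  {"dx":0,"dy":0,"dz":-0.008,"yaw":-0.18},
  {"dx":0,"dy":0,"dz":-0.008,"yaw":-0.18},
  {"dx":0,"dy":0,"dz":-0.008,"yaw":-0.18},
  {"dx":0,"dy":0,"dz":-0.008,"yaw":-0.18},
  {"dx":0,"dy":0,"dz":-0.008,"yaw":-0.18},
  {"dx":0,"dy":0,"dz":-0.008,"yaw":-0.18},
])

```text
clock: 11.8
tcp_pos: [0.4731, 0.0228, 0.3327]
tool_rot: [[0.939, 0.168, 0.301], [0.004, -0.877, 0.48], [0.344, -0.45, -0.824]]
force: [-0.8, -0.6, -0.7]
width: 0.0685
grasp_force: 0.0
```

```bash
python3 -c "
from h import *
st();print(go([.2,.5],.32))"
```

```text
t 11.8 tcp [0.4731 0.0228 0.3327] box [-0.083   0.0362  0.3327] F [-0.8 -0.6 -0.7] w 0.0685 g 0.0
q [-0.531 -0.238  1.72   0.603  1.628  0.99 ]
[[0.939, 0.168, 0.301], [0.004, -0.877, 0.48], [0.344, -0.45, -0.824]]
[-0.2591 -0.4589  0.1574]
```

Request:
arm_command([
  {"dx":-0.021,"dy":-0.045,"dz":0.017,"yaw":0},
  {"dx":-0.021,"dy":-0.045,"dz":0.017,"yaw":0},
  {"dx":-0.021,"dy":-0.045,"dz":0.017,"yaw":0},
  {"dx":-0.021,"dy":-0.045,"dz":0.017,"yaw":0},
  {"dx":-0.021,"dy":-0.045,"dz":0.017,"yaw":0},
  {"dx":-0.021,"dy":-0.045,"dz":0.017,"yaw":0},
  {"dx":-0.021,"dy":-0.045,"dz":0.017,"yaw":0},
  {"dx":-0.021,"dy":-0.045,"dz":0.017,"yaw":0},
  {"dx":-0.021,"dy":-0.045,"dz":0.017,"yaw":0},
  {"dx":-0.021,"dy":-0.045,"dz":0.017,"yaw":0},
])

```text
clock: 13.05
tcp_pos: [0.2603, 0.4865, 0.3239]
tool_rot: [[0.94, 0.162, 0.3], [-0.001, -0.878, 0.479], [0.341, -0.45, -0.825]]
force: [1.9, -1.4, 0.2]
width: 0.0683
grasp_force: 0.0
```

```bash
python3 -c "
from h import *
st()"
```

```text
t 13.05 tcp [0.2603 0.4865 0.3239] box [-0.18    0.5371  0.3239] F [ 1.9 -1.4  0.2] w 0.0683 g 0.0
q [ 0.904 -0.301  1.785  0.069  1.061  2.372]
[[0.94, 0.162, 0.3], [-0.001, -0.878, 0.479], [0.341, -0.45, -0.825]]
```

Request:
arm_command([
  {"dx":0,"dy":0,"dz":0,"yaw":0.18},
  {"dx":0,"dy":0,"dz":0,"yaw":0.18},
  {"dx":0,"dy":0,"dz":0,"yaw":0.18},
  {"dx":0,"dy":0,"dz":0,"yaw":0.18},
  {"dx":0,"dy":0,"dz":0,"yaw":0.18},
  {"dx":0,"dy":0,"dz":0,"yaw":0.18},
])

```text
clock: 13.8
tcp_pos: [0.3291, 0.4093, 0.2988]
tool_rot: [[0.686, -0.695, 0.215], [-0.662, -0.474, 0.58], [-0.301, -0.541, -0.785]]
force: [-0.6, 1.6, -0.2]
width: 0.0682
grasp_force: 0.0
```

```bash
python3 -c "
from h import *
st()"
```

```text
t 13.8 tcp [0.3291 0.4093 0.2988] box [-0.1314  0.4458  0.2988] F [-0.6  1.6 -0.2] w 0.0682 g 0.0
q [ 0.481 -0.36   1.901  0.479  1.12   2.81 ]
[[0.686, -0.695, 0.215], [-0.662, -0.474, 0.58], [-0.301, -0.541, -0.785]]
```

Request:
arm_command([
  {"dx":-0.043,"dy":0.002,"dz":0.005,"yaw":0},
  {"dx":-0.043,"dy":0.002,"dz":0.005,"yaw":0},
  {"dx":-0.043,"dy":0.002,"dz":0.005,"yaw":0},
  {"dx":-0.043,"dy":0.002,"dz":0.005,"yaw":0},
  {"dx":-0.043,"dy":0.002,"dz":0.005,"yaw":0},
  {"dx":0,"dy":0,"dz":0,"yaw":0.15},
  {"dx":0,"dy":0,"dz":0,"yaw":0.15},
])

```text
clock: 14.68
tcp_pos: [0.2685, 0.4486, 0.2783]
tool_rot: [[0.603, -0.792, 0.093], [-0.588, -0.362, 0.723], [-0.539, -0.491, -0.684]]
force: [0.3, -0.2, -0.2]
width: 0.0685
grasp_force: 0.0
```

```bash
python3 -c "
from h import *
st()"
```

```text
t 14.68 tcp [0.2685 0.4486 0.2783] box [-0.181   0.4984  0.2783] F [ 0.3 -0.2 -0.2] w 0.0685 g 0.0
q [ 0.493 -0.39   2.027  0.736  1.083  2.81 ]
[[0.603, -0.792, 0.093], [-0.588, -0.362, 0.723], [-0.539, -0.491, -0.684]]
```

Run:
```python
from fit import *
from scipy.spatial.transform import Rotation as Q
Rw0=np.array([[0.603,-0.792,0.093],[-0.588,-0.362,0.723],[-0.539,-0.491,-0.684]])
# yaw making tool y horizontal
y0=np.arctan2(Rw0[2,1],Rw0[2,0]) 
yh=np.arctan2(-Rw0[2,1],Rw0[2,0])
for base in(0,):
  for yaw in(-.2,-.1,0,.1,.2,.3):
    k=Q.from_rotvec([0,0,yaw]).as_matrix()
    # horizontal closing: Ry_z = -sin(t)Rx_z+cos(t)Ry_z=0
    t=np.arctan2(Rw0[2,1],Rw0[2,0])
    Rw=Rw0@Q.from_rotvec([0,0,t+yaw]).as_matrix()
    print(round(t+yaw,3),np.round(Rw,2).tolist(),[tuple(map(lambda v:np.array(v).tolist(),search(Rw,w))) for w in(50,60)])
```

```text
-2.603 [[-0.11, 0.99, 0.09], [0.69, 0.01, 0.72], [0.71, 0.14, -0.68]] [(50, [-29, 22, 29], [50, 55]), (25, [-25, 19, 26], [25, 50])]
-2.503 [[-0.01, 1.0, 0.09], [0.69, -0.06, 0.72], [0.73, 0.07, -0.68]] [(48, [-29, 19, 26], [48, 56]), (27, [-25, 19, 26], [27, 48])]
-2.403 [[0.09, 0.99, 0.09], [0.68, -0.13, 0.72], [0.73, -0.0, -0.68]] [(42, [-25, 16, 23], [42, 86]), (29, [-25, 16, 23], [29, 51])]
-2.303 [[0.19, 0.98, 0.09], [0.66, -0.2, 0.72], [0.73, -0.07, -0.68]] [(15, [-29, 13, 23], [15, 41]), (3, [-25, 10, 20], [3, 26])]
-2.203 [[0.28, 0.95, 0.09], [0.64, -0.26, 0.72], [0.71, -0.14, -0.68]] [(0, [-45, -20, 26], [0, 0]), (0, [-45, -20, 26], [0, 0])]
-2.103 [[0.38, 0.92, 0.09], [0.61, -0.32, 0.72], [0.7, -0.22, -0.68]] [(0, [-45, -20, 26], [0, 0]), (0, [-45, -20, 26], [0, 0])]
```

Request:
arm_command([
  {"dx":0,"dy":0,"dz":-0.01,"yaw":-0.18},
  {"dx":0,"dy":0,"dz":-0.01,"yaw":-0.18},
  {"dx":0,"dy":0,"dz":-0.01,"yaw":-0.18},
  {"dx":0,"dy":0,"dz":-0.01,"yaw":-0.18},
  {"dx":0,"dy":0,"dz":-0.01,"yaw":-0.18},
  {"dx":0,"dy":0,"dz":-0.01,"yaw":-0.18},
  {"dx":0,"dy":0,"dz":0,"yaw":-0.18},
  {"dx":0,"dy":0,"dz":0,"yaw":-0.18},
  {"dx":0,"dy":0,"dz":0,"yaw":-0.18},
  {"dx":0,"dy":0,"dz":0,"yaw":-0.18},
], claw=0.61)

```text
clock: 15.92
tcp_pos: [0.2632, 0.4052, 0.3193]
tool_rot: [[0.628, 0.772, 0.094], [0.491, -0.488, 0.722], [0.603, -0.407, -0.686]]
force: [0.9, 0.5, 0.1]
width: 0.052
grasp_force: 0.0
```

Request:
arm_command([
  {"dx":0,"dy":0,"dz":0,"yaw":-0.18},
  {"dx":0,"dy":0,"dz":0,"yaw":-0.18},
  {"dx":0,"dy":0,"dz":0,"yaw":-0.18},
  {"dx":0,"dy":0,"dz":0,"yaw":-0.18},
])

```text
clock: 16.42
tcp_pos: [0.2632, 0.4052, 0.3193]
tool_rot: [[-0.037, 0.995, 0.094], [0.691, -0.043, 0.722], [0.722, 0.092, -0.686]]
force: [0.0, 0.6, 0.6]
width: 0.0521
grasp_force: 0.0
```

```bash
python3 -c "
from h import *
st();print(go(toworld([-.056,-.055]),.23))"
```

```text
t 16.43 tcp [0.2632 0.4052 0.3193] box [-0.1964  0.4575  0.3193] F [0.  0.6 0.6] w 0.0521 g 0.0
q [ 0.369 -0.486  2.001  0.737  1.256  0.272]
[[-0.037, 0.995, 0.094], [0.691, -0.043, 0.722], [0.722, 0.092, -0.686]]
[-0.3949  0.2683 -0.2498]
```

Request:
arm_command([
  {"dx":-0.0395,"dy":0.0268,"dz":-0.025,"yaw":0},
  {"dx":-0.0395,"dy":0.0268,"dz":-0.025,"yaw":0},
  {"dx":-0.0395,"dy":0.0268,"dz":-0.025,"yaw":0},
  {"dx":-0.0395,"dy":0.0268,"dz":-0.025,"yaw":0},
  {"dx":-0.0395,"dy":0.0268,"dz":-0.025,"yaw":0},
  {"dx":-0.0395,"dy":0.0268,"dz":-0.025,"yaw":0},
  {"dx":-0.0395,"dy":0.0268,"dz":-0.025,"yaw":0},
  {"dx":-0.0395,"dy":0.0268,"dz":-0.025,"yaw":0},
  {"dx":-0.0395,"dy":0.0268,"dz":-0.025,"yaw":0},
  {"dx":-0.0395,"dy":0.0268,"dz":-0.025,"yaw":0},
])

```text
clock: 17.68
tcp_pos: [0.5152, -0.0545, 0.2294]
tool_rot: [[-0.03, 0.995, 0.094], [0.692, -0.047, 0.72], [0.721, 0.086, -0.687]]
force: [0.4, -0.4, 0.2]
width: 0.0523
grasp_force: 0.0
```

Run:
```python
from fit import *
st();s=telemetry.get_state();Rw=np.array(s["tool_rot"])
b=[search(Rw,w) for w in(50,54)];print(b)
t=np.array(b[0][1])/1000.;tz=B.T@Rw[:,2]
a_=t-.09*tz
print("appr",a_,go(toworld(a_),a_[2]),"final",go(toworld(t),t[2]))
# check clearance along straight approach
M=model(52)@(B.T@Rw).T
for k in range(0,100,10): print(k,bad(M+(t-k/1000*tz)*1000).sum(),end=' ')
```

```text
t 17.68 tcp [ 0.5152 -0.0545  0.2294] box [-0.0605 -0.0489  0.2294] F [ 0.4 -0.4  0.2] w 0.0523 g 0.0
q [-0.671  0.183  1.611  0.691  1.786 -0.663]
[[-0.03, 0.995, 0.094], [0.692, -0.047, 0.72], [0.721, 0.086, -0.687]]
[(np.int64(50), (np.int64(-29), np.int64(19), np.int64(26)), [50, 56]), (np.int64(39), (np.int64(-25), np.int64(16), np.int64(23)), [39, 62])]
appr [-0.0525437  -0.0419911   0.08785289] [-0.0963 -0.0066  0.104 ] final [-0.0963 -0.0066  0.194 ]
0 0 10 0 20 0 30 0 40 0 50 0 60 0 70 0 80 0 90 0
```

Request:
arm_command([
  {"dx":-0.024,"dy":-0.0016,"dz":0.02,"yaw":0},
  {"dx":-0.024,"dy":-0.0016,"dz":0.02,"yaw":0},
  {"dx":-0.024,"dy":-0.0017,"dz":0.03,"yaw":0},
  {"dx":-0.024,"dy":-0.0017,"dz":0.034,"yaw":0},
])

```text
clock: 18.18
tcp_pos: [0.5207, -0.044, 0.0874]
tool_rot: [[-0.03, 0.995, 0.094], [0.692, -0.047, 0.72], [0.721, 0.086, -0.688]]
force: [0.7, -0.4, -0.2]
width: 0.052
grasp_force: 0.0
```

Run:
```python
from h import *
st();t=np.array([-.029,.019,.026]);print(go(toworld(t),t[2]))
c=eyes.camera('side');i=cv2.resize(c['pixels'][200:440,160:480,::-1],(800,600));cv2.imwrite('pics/s2.png',i)
```

```text
t 18.18 tcp [ 0.5207 -0.044   0.0874] box [-0.0527 -0.04    0.0874] F [ 0.7 -0.4 -0.2] w 0.052 g 0.0
q [-0.65   0.33   1.746  0.682  1.554 -0.828]
[[-0.03, 0.995, 0.094], [0.692, -0.047, 0.72], [0.721, 0.086, -0.688]]
[-0.001   0.0007  0.0884]
```

View pics/s2.png

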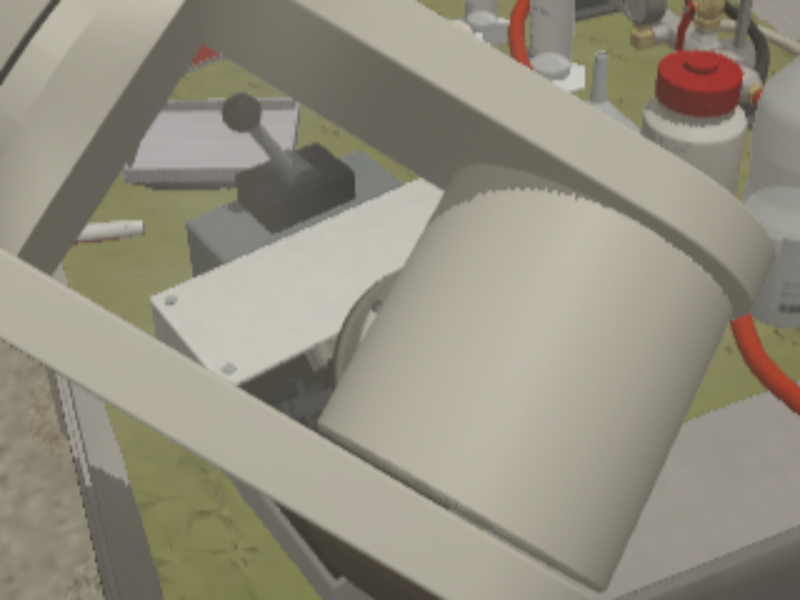

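The side view shows the lever fully over, at (240,110) and leaning towards the robot. The wrist hides the mouth, so I'll go in along the tool axis and feel for contact.

Request:
arm_command([
  {"dx":0,"dy":0,"dz":0.02,"yaw":0},
  {"dx":0,"dy":0,"dz":0.02,"yaw":0},
  {"dx":0,"dy":0,"dz":0.015,"yaw":0},
  {"dx":0,"dy":0,"dz":0.01,"yaw":0},
  {"dx":0,"dy":0,"dz":0,"yaw":0},
])

```text
clock: 18.85
tcp_pos: [0.5265, 0.0023, 0.0439]
tool_rot: [[-0.028, 0.995, 0.095], [0.691, -0.049, 0.721], [0.722, 0.086, -0.687]]
force: [-0.8, 0.2, 0.7]
width: 0.0521
grasp_force: 0.0
```

Run:
```python
from h import *
st()
c=eyes.camera('wrist');save(c,'w2.png')
```

```text
t 18.85 tcp [0.5265 0.0023 0.0439] box [-0.036   0.0037  0.0439] F [-0.8  0.2  0.7] w 0.0521 g 0.0
q [-0.575  0.365  1.81   0.724  1.438 -0.841]
[[-0.028, 0.995, 0.095], [0.691, -0.049, 0.721], [0.722, 0.086, -0.687]]
```

View pics/w2.png

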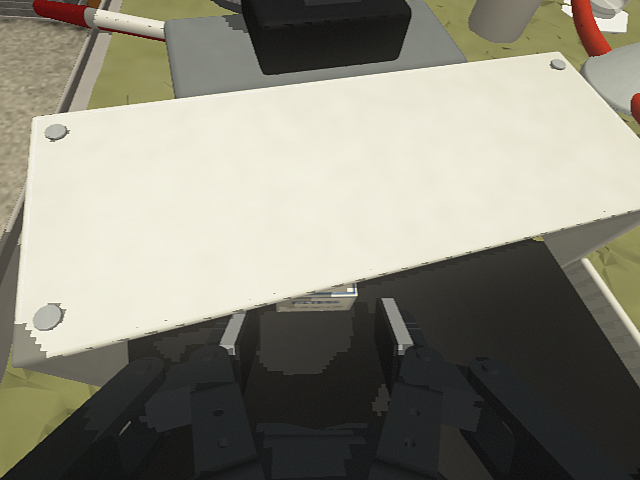

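The wrist view shows the carton's front end at (316,300), centred between the pads at (235,330) and (395,325). I'll advance the remaining distance.

Request:
arm_command([
  {"dx":0,"dy":0,"dz":0.012,"yaw":0},
  {"dx":0,"dy":0,"dz":0.008,"yaw":0},
  {"dx":0,"dy":0,"dz":0.004,"yaw":0},
  {"dx":0,"dy":0,"dz":0,"yaw":0},
])

```text
clock: 19.4
tcp_pos: [0.5288, 0.0194, 0.0274]
tool_rot: [[-0.028, 0.995, 0.095], [0.691, -0.049, 0.721], [0.722, 0.086, -0.687]]
force: [0.4, -0.2, 1.1]
width: 0.052
grasp_force: 0.0
```

Run:
```python
from h import *
st()
```

```text
t 19.4 tcp [0.5288 0.0194 0.0274] box [-0.0298  0.0197  0.0274] F [ 0.4 -0.2  1.1] w 0.052 g 0.0
q [-0.546  0.382  1.829  0.742  1.395 -0.848]
[[-0.028, 0.995, 0.095], [0.691, -0.049, 0.721], [0.722, 0.086, -0.687]]
```

Request:
arm_command([
  {"dx":0,"dy":0,"dz":0,"yaw":0},
  {"dx":0,"dy":0,"dz":0,"yaw":0},
  {"dx":0,"dy":0,"dz":0,"yaw":0},
  {"dx":0,"dy":0,"dz":0,"yaw":0},
], claw=0, newtons=60)

```text
clock: 19.9
tcp_pos: [0.5288, 0.0188, 0.028]
tool_rot: [[-0.028, 0.995, 0.095], [0.692, -0.049, 0.721], [0.722, 0.086, -0.687]]
force: [-4.0, -4.1, 5.8]
width: 0.0376
grasp_force: 59.5
```

Request:
arm_command([
  {"dx":-0.0083,"dy":0.0006,"dz":-0.0086,"yaw":0},
  {"dx":-0.0083,"dy":0.0006,"dz":-0.0086,"yaw":0},
  {"dx":-0.0083,"dy":0.0006,"dz":-0.0086,"yaw":0},
  {"dx":-0.0083,"dy":0.0006,"dz":-0.0086,"yaw":0},
  {"dx":-0.0083,"dy":0.0006,"dz":-0.0086,"yaw":0},
  {"dx":-0.0083,"dy":0.0006,"dz":-0.0086,"yaw":0},
  {"dx":0,"dy":0,"dz":0,"yaw":0},
])

```text
clock: 20.78
tcp_pos: [0.5292, -0.0541, 0.028]
tool_rot: [[-0.028, 0.995, 0.096], [0.692, -0.05, 0.721], [0.722, 0.087, -0.687]]
force: [-4.1, -8.0, 11.9]
width: 0.0379
grasp_force: 62.8
```

Run:
```python
from h import *
st()
c=eyes.camera('wrist');save(c,'w3.png')
```

```text
t 20.77 tcp [ 0.5292 -0.0541  0.028 ] box [-0.0468 -0.0518  0.028 ] F [-4.1 -8.  11.9] w 0.0379 g 62.8
q [-0.656  0.435  1.748  0.685  1.474 -0.897]
[[-0.028, 0.995, 0.096], [0.692, -0.05, 0.721], [0.722, 0.087, -0.687]]
```

View pics/w3.png

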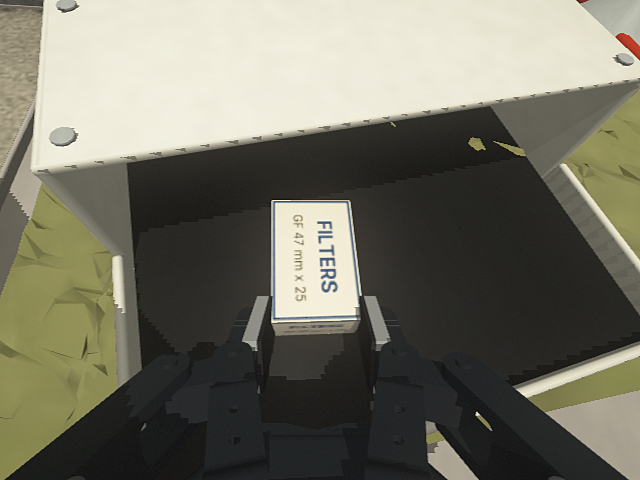

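The carton is now mostly on the apron at (315,265), held by its near end at (315,320). I'll release it, move the grip towards its middle and close again.

Request:
arm_command([
  {"dx":0,"dy":0,"dz":0,"yaw":0},
  {"dx":0,"dy":0,"dz":0,"yaw":0},
  {"dx":0.0078,"dy":-0.0006,"dz":0.0082,"yaw":0},
  {"dx":0.0078,"dy":-0.0006,"dz":0.0082,"yaw":0},
  {"dx":0.0078,"dy":-0.0006,"dz":0.0082,"yaw":0},
  {"dx":0,"dy":0,"dz":0,"yaw":0},
], claw=0.6)

```text
clock: 21.58
tcp_pos: [0.5287, -0.0176, 0.0273]
tool_rot: [[-0.029, 0.995, 0.094], [0.691, -0.048, 0.721], [0.722, 0.086, -0.687]]
force: [1.2, -0.3, -0.6]
width: 0.0509
grasp_force: 0.0
```

Request:
arm_command([
  {"dx":0,"dy":0,"dz":0,"yaw":0},
  {"dx":0,"dy":0,"dz":0,"yaw":0},
  {"dx":0,"dy":0,"dz":0,"yaw":0},
  {"dx":0,"dy":0,"dz":0,"yaw":0},
], claw=0, newtons=80)

```text
clock: 22.08
tcp_pos: [0.5292, -0.0188, 0.0278]
tool_rot: [[-0.028, 0.995, 0.096], [0.691, -0.05, 0.721], [0.722, 0.087, -0.686]]
force: [0.3, 2.2, 7.6]
width: 0.0382
grasp_force: 79.5
```

Request:
arm_command([
  {"dx":-0.0104,"dy":0.0007,"dz":-0.0108,"yaw":0},
  {"dx":-0.0104,"dy":0.0007,"dz":-0.0108,"yaw":0},
  {"dx":0.011,"dy":0.0013,"dz":-0.0103,"yaw":0},
  {"dx":0.0145,"dy":0.0017,"dz":-0.0137,"yaw":0},
  {"dx":0.0217,"dy":0.0026,"dz":-0.0206,"yaw":0},
  {"dx":0.0217,"dy":0.0026,"dz":-0.0206,"yaw":0},
  {"dx":0,"dy":0,"dz":0,"yaw":0},
])

```text
clock: 22.95
tcp_pos: [0.5295, -0.0485, 0.1251]
tool_rot: [[-0.031, 0.995, 0.097], [0.694, -0.049, 0.719], [0.72, 0.09, -0.688]]
force: [0.3, -0.6, -4.1]
width: 0.0385
grasp_force: 79.7
```

Run:
```python
from h import *
st()
c=eyes.camera('wrist');save(c,'w4.png')
W=cloud(c);s=telemetry.get_state();p=(W-s["tcp_pos"])@np.array(s["tool_rot"])
m=(c['pixels'].min(2)>150)&(abs(p[...,1])<.03)&(abs(p[...,0])<.06)&(abs(p[...,2])<.06)
v,u=np.nonzero(m);q=W[m];print(len(q),u.min(),u.max(),v.min(),v.max());
n=np.linalg.svd(q-np.median(q,0),full_matrices=False)[2][2];print("normal",n, "ctr",q.mean(0),q.min(0),q.max(0))
```

```text
t 22.95 tcp [ 0.5295 -0.0485  0.1251] box [-0.0452 -0.0465  0.1251] F [ 0.3 -0.6 -4.1] w 0.0385 g 79.7
q [-0.647  0.298  1.697  0.685  1.611 -0.777]
[[-0.031, 0.995, 0.097], [0.694, -0.049, 0.719], [0.72, 0.09, -0.688]]
9781 242 388 239 390
normal [ 0.3359154  -0.43832507 -0.83368578] ctr [ 0.52584749 -0.05143393  0.13184343] [ 0.50060135 -0.08236762  0.08756099] [0.55013556 0.00711081 0.16275249]
```

View pics/w4.png

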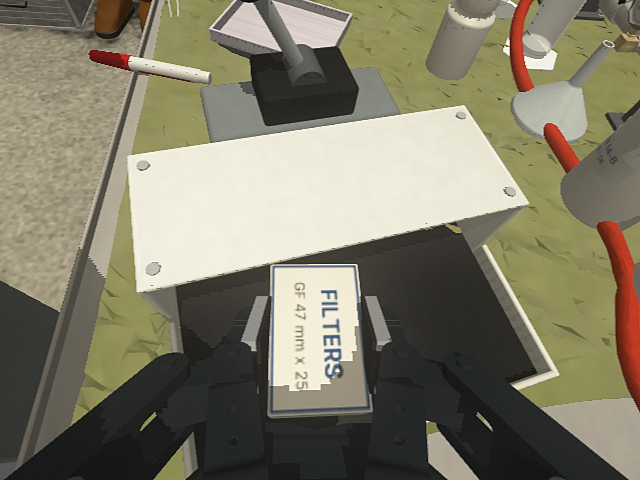

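The wrist view shows the carton held across its middle at (315,340), clear of the mouth. Placing with this tilt puts the wrist near the toggle, so I'll measure the arm's outline before moving.

Run:
```python
from h import *
s=telemetry.get_state();Rt=np.array(s["tool_rot"]);T=np.array(s["tcp_pos"])
P=[]
base={}
for n in("side","top"):
    c=eyes.camera(n);W=cloud(c);d0=np.load(n+".npz")["depth"];d=c["depth"]
    m=(d>0)&((d0==0)|(d<d0-.03))&(W[...,2]>.06)
    P.append(W[m])
P=np.vstack(P);np.save("arm.npy",(P-T)@Rt)
p=((P-T)@Rt)*1000
for z in range(-400,40,25):
    k=p[(p[:,2]>=z)&(p[:,2]<z+25)]
    if len(k)>20: print(z,len(k),"x",np.percentile(k[:,0],[1,99]).astype(int),"y",np.percentile(k[:,1],[1,99]).astype(int))
c=eyes.camera("wrist");W=cloud(c);q=W[272:400,280:352].reshape(-1,3);q=q[np.isfinite(q[:,0])]
med=np.median(q,0);k=q[np.linalg.norm(q-med,axis=1)<.04];n=np.linalg.svd(k-k.mean(0),full_matrices=False)[2][2];print("top face",k.mean(0),n*np.sign(n[2]),len(k))
u=W[[268,268,410,412],[275,352,275,362]];print(np.round(u,3))
```

```text
-400 32651 x [-53 285] y [-212   50]
-375 56474 x [-66 304] y [-218   62]
-350 13287 x [-65 331] y [-226   75]
-325 7321 x [ 16 475] y [-207   81]
-300 7112 x [ 26 526] y [-212   73]
-275 2553 x [ 27 528] y [-177   59]
-250 1386 x [  8 526] y [-183   54]
-225 1316 x [  9 512] y [-195   46]
-200 645 x [  7 497] y [-202   46]
-175 662 x [ 3 39] y [-35  36]
-150 522 x [ 9 40] y [-36  36]
-125 609 x [ -5 347] y [-62  65]
-100 878 x [ -8 389] y [-333   65]
-75 1063 x [-10 370] y [-346   55]
-50 1228 x [-21 352] y [-360   46]
-25 1857 x [-10 333] y [-392   31]
0 3187 x [ 12 308] y [-403   15]
25 2045 x [  2 294] y [-411  495]
top face [ 0.5272016  -0.06066315  0.13209904] [-0.00153392 -0.0053351   0.99998459] 9175
[[ 0.51  -0.031  0.132]
 [ 0.546 -0.031  0.131]
 [ 0.511 -0.088  0.132]
 [ 0.543 -0.091  0.132]]
```

Request:
arm_command([
  {"dx":-0.0216,"dy":-0.0027,"dz":0.0206,"yaw":0},
  {"dx":-0.0216,"dy":-0.0027,"dz":0.0206,"yaw":0},
  {"dx":-0.0144,"dy":-0.0018,"dz":0.0137,"yaw":0},
  {"dx":-0.0072,"dy":-0.0009,"dz":0.0069,"yaw":0},
  {"dx":-0.0036,"dy":-0.0004,"dz":0.0034,"yaw":0},
  {"dx":0,"dy":0,"dz":0,"yaw":0},
])

```text
clock: 23.9
tcp_pos: [0.5288, -0.0485, 0.028]
tool_rot: [[-0.029, 0.995, 0.096], [0.692, -0.049, 0.721], [0.722, 0.087, -0.687]]
force: [0.5, 0.2, -2.8]
width: 0.0385
grasp_force: 79.6
```

Request:
arm_command([
  {"dx":0,"dy":0,"dz":0,"yaw":0},
  {"dx":0,"dy":0,"dz":0,"yaw":0},
  {"dx":0,"dy":0,"dz":-0.01,"yaw":0},
  {"dx":0,"dy":0,"dz":-0.03,"yaw":0},
  {"dx":0,"dy":0,"dz":-0.05,"yaw":0},
  {"dx":0,"dy":0,"dz":-0.05,"yaw":0},
  {"dx":0,"dy":0,"dz":-0.05,"yaw":-0.18},
  {"dx":0,"dy":0,"dz":0,"yaw":-0.18},
  {"dx":0,"dy":0,"dz":0,"yaw":-0.18},
  {"dx":0,"dy":0,"dz":0,"yaw":-0.18},
], claw=0.62)

```text
clock: 25.15
tcp_pos: [0.5102, -0.1858, 0.1585]
tool_rot: [[-0.681, 0.726, 0.096], [0.55, 0.422, 0.72], [0.482, 0.543, -0.687]]
force: [-0.1, 1.0, -0.6]
width: 0.0533
grasp_force: 0.0
```

Run:
```python
from h import *
st();print(go([.45,.1],.33))
```

```text
t 25.15 tcp [ 0.5102 -0.1858  0.1585] box [-0.0965 -0.1753  0.1585] F [-0.1  1.  -0.6] w 0.0533 g 0.0
q [-0.838  0.384  1.505  0.605  1.806 -1.578]
[[-0.681, 0.726, 0.096], [0.55, 0.422, 0.72], [0.482, 0.543, -0.687]]
[0.2811 0.1701 0.0823]
```

Request:
arm_command([
  {"dx":0.04,"dy":0.0243,"dz":0.0118,"yaw":0},
  {"dx":0.04,"dy":0.0243,"dz":0.0118,"yaw":0},
  {"dx":0.04,"dy":0.0243,"dz":0.0118,"yaw":0},
  {"dx":0.04,"dy":0.0243,"dz":0.0118,"yaw":0},
  {"dx":0.04,"dy":0.0243,"dz":0.0118,"yaw":0},
  {"dx":0.04,"dy":0.0243,"dz":0.0118,"yaw":0},
  {"dx":0.04,"dy":0.0243,"dz":0.0118,"yaw":0},
])

```text
clock: 26.02
tcp_pos: [0.4521, 0.1012, 0.3306]
tool_rot: [[-0.677, 0.729, 0.096], [0.553, 0.419, 0.72], [0.485, 0.541, -0.687]]
force: [0.4, -0.4, 1.0]
width: 0.0529
grasp_force: 0.0
```

Request:
arm_command([
  {"dx":0,"dy":0,"dz":0,"yaw":-0.18},
  {"dx":0,"dy":0,"dz":0,"yaw":-0.18},
  {"dx":0,"dy":0,"dz":0,"yaw":-0.18},
  {"dx":0,"dy":0,"dz":0,"yaw":-0.18},
  {"dx":0,"dy":0,"dz":0,"yaw":-0.18},
  {"dx":0,"dy":0,"dz":0,"yaw":-0.18},
  {"dx":0,"dy":0,"dz":0,"yaw":-0.18},
  {"dx":0,"dy":0,"dz":0,"yaw":-0.18},
  {"dx":0,"dy":0,"dz":0,"yaw":-0.18},
  {"dx":0,"dy":0,"dz":0,"yaw":-0.18},
])

```text
clock: 27.28
tcp_pos: [0.4581, 0.1167, 0.3451]
tool_rot: [[-0.583, -0.807, 0.093], [-0.528, 0.463, 0.711], [-0.617, 0.365, -0.697]]
force: [0.6, 0.1, 0.4]
width: 0.0529
grasp_force: 0.0
```

Run:
```python
from h import *
st()
```

```text
t 27.27 tcp [0.4581 0.1167 0.3451] box [-0.0755  0.131   0.3451] F [0.6 0.1 0.4] w 0.0529 g 0.0
q [-0.432 -0.135  1.693  0.779  1.795 -2.811]
[[-0.583, -0.807, 0.093], [-0.528, 0.463, 0.711], [-0.617, 0.365, -0.697]]
```

Request:
arm_command([
  {"dx":0,"dy":0,"dz":0,"yaw":-0.18},
  {"dx":0,"dy":0,"dz":0,"yaw":-0.18},
  {"dx":0,"dy":0,"dz":0,"yaw":-0.18},
  {"dx":0,"dy":0,"dz":0,"yaw":-0.18},
])

```text
clock: 27.78
tcp_pos: [0.468, 0.2654, 0.4671]
tool_rot: [[-0.161, -0.983, 0.09], [-0.759, 0.182, 0.625], [-0.631, 0.032, -0.775]]
force: [1.7, -0.4, -0.5]
width: 0.0528
grasp_force: 0.0
```

Run:
```python
from h import *
st();s=telemetry.get_state();print(np.round(np.array(s["tool_rot"]).T@np.array([0,-.05,0]),4),np.round(np.array(s["tool_rot"]).T@np.array([.05,0,0]),4))
```

```text
t 27.77 tcp [0.468  0.2654 0.4671] box [-0.0306  0.2731  0.4671] F [ 1.7 -0.4 -0.5] w 0.0528 g 0.0
q [-0.03  -0.128  1.394  0.689  1.736 -2.81 ]
[[-0.161, -0.983, 0.09], [-0.759, 0.182, 0.625], [-0.631, 0.032, -0.775]]
[ 0.038  -0.0091 -0.0313] [-0.008  -0.0491  0.0045]
```

Request:
arm_command([
  {"dx":0.043,"dy":-0.008,"dz":-0.0095,"yaw":0},
  {"dx":0.043,"dy":-0.008,"dz":-0.0095,"yaw":0},
  {"dx":0.043,"dy":-0.008,"dz":-0.0095,"yaw":0},
  {"dx":0.043,"dy":-0.008,"dz":-0.0095,"yaw":0},
  {"dx":0.043,"dy":-0.008,"dz":-0.0095,"yaw":0},
  {"dx":0.043,"dy":-0.008,"dz":-0.0095,"yaw":0},
  {"dx":0,"dy":0,"dz":0,"yaw":-0.18},
  {"dx":0,"dy":0,"dz":0,"yaw":-0.18},
  {"dx":0,"dy":0,"dz":0,"yaw":-0.18},
])

```text
clock: 28.9
tcp_pos: [0.4469, 0.2753, 0.5156]
tool_rot: [[-0.025, -0.996, 0.081], [-0.865, 0.062, 0.498], [-0.501, -0.058, -0.863]]
force: [0.8, -0.1, 0.5]
width: 0.0526
grasp_force: 0.0
```

Run:
```python
from h import *
st();s=telemetry.get_state();print(np.round(np.array(s["tool_rot"]).T@np.array([0,-.05,0]),4),np.round(np.array(s["tool_rot"]).T@np.array([.05,0,0]),4))
```

```text
t 28.9 tcp [0.4469 0.2753 0.5156] box [-0.0487  0.2877  0.5156] F [ 0.8 -0.1  0.5] w 0.0526 g 0.0
q [ 0.089 -0.105  1.216  0.532  1.845 -2.81 ]
[[-0.025, -0.996, 0.081], [-0.865, 0.062, 0.498], [-0.501, -0.058, -0.863]]
[ 0.0432 -0.0031 -0.0249] [-0.0012 -0.0498  0.0041]
```

Request:
arm_command([
  {"dx":0.051,"dy":-0.001,"dz":-0.001,"yaw":0},
  {"dx":0.051,"dy":-0.001,"dz":-0.001,"yaw":0},
  {"dx":0.051,"dy":-0.001,"dz":-0.001,"yaw":0},
  {"dx":0.051,"dy":-0.001,"dz":-0.001,"yaw":0},
  {"dx":0.051,"dy":-0.001,"dz":-0.001,"yaw":0},
  {"dx":0.051,"dy":-0.001,"dz":-0.001,"yaw":0},
  {"dx":0.051,"dy":-0.001,"dz":-0.001,"yaw":0},
  {"dx":0,"dy":0,"dz":0,"yaw":-0.18},
  {"dx":0,"dy":0,"dz":0,"yaw":-0.18},
  {"dx":0,"dy":0,"dz":0,"yaw":-0.18},
])

```text
clock: 30.15
tcp_pos: [0.3645, 0.2873, 0.4841]
tool_rot: [[0.082, -0.992, 0.094], [-0.941, -0.046, 0.337], [-0.33, -0.116, -0.937]]
force: [1.0, 0.4, -0.1]
width: 0.0531
grasp_force: 0.0
```

Run:
```python
from h import *
st();s=telemetry.get_state();print(np.round(np.array(s["tool_rot"]).T@np.array([0,-.05,0]),4),np.round(np.array(s["tool_rot"]).T@np.array([.05,0,0]),4))
```

```text
t 30.15 tcp [0.3645 0.2873 0.4841] box [-0.126   0.3189  0.4841] F [ 1.   0.4 -0.1] w 0.0531 g 0.0
q [ 0.287 -0.227  1.334  0.311  1.826 -2.81 ]
[[0.082, -0.992, 0.094], [-0.941, -0.046, 0.337], [-0.33, -0.116, -0.937]]
[ 0.047   0.0023 -0.0168] [ 0.0041 -0.0496  0.0047]
```

Request:
arm_command([
  {"dx":0.047,"dy":-0.015,"dz":0.012,"yaw":0},
  {"dx":0.047,"dy":-0.015,"dz":0.012,"yaw":0},
  {"dx":0.047,"dy":-0.015,"dz":0.012,"yaw":0},
  {"dx":0.047,"dy":-0.015,"dz":0.012,"yaw":0},
  {"dx":0.047,"dy":-0.015,"dz":0.012,"yaw":0},
  {"dx":0.047,"dy":-0.015,"dz":0.012,"yaw":0},
  {"dx":0,"dy":0,"dz":0,"yaw":-0.18},
  {"dx":0,"dy":0,"dz":0,"yaw":-0.18},
  {"dx":0,"dy":0,"dz":0,"yaw":-0.18},
  {"dx":0,"dy":0,"dz":0,"yaw":-0.18},
])

```text
clock: 31.4
tcp_pos: [0.3338, 0.3579, 0.3855]
tool_rot: [[0.345, -0.919, 0.19], [-0.938, -0.328, 0.112], [-0.041, -0.217, -0.975]]
force: [0.5, -0.4, 0.5]
width: 0.0528
grasp_force: 0.0
```

Run:
```python
from h import *
st();s=telemetry.get_state();print(np.round(np.array(s["tool_rot"]).T@np.array([0,-.05,0]),4),np.round(np.array(s["tool_rot"]).T@np.array([.05,0,0]),4))
```

```text
t 31.4 tcp [0.3338 0.3579 0.3855] box [-0.1391  0.3947  0.3855] F [ 0.5 -0.4  0.5] w 0.0528 g 0.0
q [ 0.685 -0.18   1.472 -0.033  1.629 -2.81 ]
[[0.345, -0.919, 0.19], [-0.938, -0.328, 0.112], [-0.041, -0.217, -0.975]]
[ 0.0469  0.0164 -0.0056] [ 0.0172 -0.046   0.0095]
```

Request:
arm_command([
  {"dx":0,"dy":0,"dz":0,"yaw":0.178},
  {"dx":0,"dy":0,"dz":0,"yaw":0.178},
  {"dx":0,"dy":0,"dz":0,"yaw":0.178},
  {"dx":0,"dy":0,"dz":0,"yaw":0.178},
  {"dx":0,"dy":0,"dz":0,"yaw":0.178},
  {"dx":0,"dy":0,"dz":0,"yaw":0.178},
  {"dx":0,"dy":0,"dz":0,"yaw":0.178},
  {"dx":0,"dy":0,"dz":0,"yaw":0.178},
  {"dx":0,"dy":0,"dz":0,"yaw":0.178},
  {"dx":0,"dy":0,"dz":0,"yaw":0.178},
])

```text
clock: 32.65
tcp_pos: [0.3345, 0.3567, 0.3855]
tool_rot: [[-0.972, -0.137, 0.189], [-0.117, 0.987, 0.113], [-0.202, 0.088, -0.975]]
force: [-1.5, -0.1, 0.3]
width: 0.053
grasp_force: 0.0
```

Request:
arm_command([
  {"dx":0,"dy":0,"dz":0,"yaw":0.178},
  {"dx":0,"dy":0,"dz":0,"yaw":0.178},
  {"dx":0,"dy":0,"dz":0,"yaw":0.178},
  {"dx":0,"dy":0,"dz":0,"yaw":0.178},
  {"dx":0,"dy":0,"dz":0,"yaw":0.178},
  {"dx":0,"dy":0,"dz":0,"yaw":0.178},
  {"dx":0,"dy":0,"dz":0,"yaw":0.178},
  {"dx":0,"dy":0,"dz":0,"yaw":0.178},
  {"dx":0,"dy":0,"dz":0,"yaw":0.178},
  {"dx":0,"dy":0,"dz":0,"yaw":0.178},
])

```text
clock: 33.9
tcp_pos: [0.3345, 0.3567, 0.3854]
tool_rot: [[0.068, 0.98, 0.189], [0.989, -0.091, 0.113], [0.128, 0.18, -0.975]]
force: [0.1, -0.4, 0.2]
width: 0.0529
grasp_force: 0.0
```

Run:
```python
from h import *
st();s=telemetry.get_state()
c=eyes.camera("top");W=cloud(c);np.set_printoptions(suppress=True)
Bx=tobox(W);m=(Bx[...,2]>.032)&(Bx[...,2]<.045)&(Bx[...,1]<-.008)&(Bx[...,1]>-.097)&(abs(Bx[...,0])<.11)
q=W[m];r=cv2.minAreaRect((q[:,:2]*1000).astype(np.float32));print("carton",len(q),r,q[:,2].mean())
ctr=np.array(r[0])/1000
tz=np.array(s["tool_rot"])[:,2]
# grasp point 19mm behind TCP at carton centre z .026
for h in(.15,.027):
    tcp=np.array([ctr[0],ctr[1],h])+tz*(.013 if 0 else .0);print(h,go(tcp[:2],h))
```

```text
t 33.9 tcp [0.3345 0.3567 0.3854] box [-0.1387  0.3934  0.3854] F [ 0.1 -0.4  0.2] w 0.0529 g 0.0
q [ 0.681 -0.18   1.473 -0.031  1.629  0.756]
[[0.068, 0.98, 0.189], [0.989, -0.091, 0.113], [0.128, 0.18, -0.975]]
carton 562 ((528.7118530273438, -57.631019592285156), (40.17700958251953, 62.441707611083984), 0.3746147155761719) 0.037634901850995404
0.15 [-0.425   0.1898  0.2196]
0.027 [-0.4409  0.1678  0.3396]
```

Request:
arm_command([
  {"dx":-0.0425,"dy":0.019,"dz":0.022,"yaw":0},
  {"dx":-0.0425,"dy":0.019,"dz":0.022,"yaw":0},
  {"dx":-0.0425,"dy":0.019,"dz":0.022,"yaw":0},
  {"dx":-0.0425,"dy":0.019,"dz":0.022,"yaw":0},
  {"dx":-0.0425,"dy":0.019,"dz":0.022,"yaw":0},
  {"dx":-0.0425,"dy":0.019,"dz":0.022,"yaw":0},
  {"dx":-0.0425,"dy":0.019,"dz":0.022,"yaw":0},
  {"dx":-0.0425,"dy":0.019,"dz":0.022,"yaw":0},
  {"dx":-0.0425,"dy":0.019,"dz":0.022,"yaw":0},
  {"dx":-0.0425,"dy":0.019,"dz":0.022,"yaw":0},
], claw=0.68)

```text
clock: 35.2
tcp_pos: [0.536, -0.0565, 0.1504]
tool_rot: [[0.059, 0.98, 0.189], [0.99, -0.082, 0.113], [0.126, 0.181, -0.975]]
force: [0.9, 1.0, 0.6]
width: 0.058
grasp_force: 0.0
```

Run:
```python
from h import *
st();print(go([.530,-.0565],.07),go([.530,-.0565],.024))
```

```text
t 35.2 tcp [ 0.536  -0.0565  0.1504] box [-0.0408 -0.0557  0.1504] F [0.9 1.  0.6] w 0.058 g 0.0
q [-0.353  0.009  1.772  0.183  1.225 -0.332]
[[0.059, 0.98, 0.189], [0.99, -0.082, 0.113], [0.126, 0.181, -0.975]]
[-0.0105 -0.0204  0.0773] [-0.0163 -0.0287  0.1222]
```

Request:
arm_command([
  {"dx":-0.0035,"dy":-0.0068,"dz":0.0258,"yaw":0},
  {"dx":-0.0035,"dy":-0.0068,"dz":0.0258,"yaw":0},
  {"dx":-0.0035,"dy":-0.0068,"dz":0.0257,"yaw":0},
  {"dx":-0.002,"dy":-0.003,"dz":0.016,"yaw":0},
  {"dx":-0.002,"dy":-0.003,"dz":0.016,"yaw":0},
  {"dx":-0.0018,"dy":-0.0023,"dz":0.0129,"yaw":0},
  {"dx":0,"dy":0,"dz":0,"yaw":0},
])

```text
clock: 36.08
tcp_pos: [0.5295, -0.0541, 0.0243]
tool_rot: [[0.061, 0.98, 0.188], [0.99, -0.083, 0.114], [0.128, 0.179, -0.976]]
force: [0.2, -0.3, 0.6]
width: 0.0583
grasp_force: 0.0
```

Request:
arm_command([
  {"dx":0,"dy":0,"dz":0,"yaw":0},
  {"dx":0,"dy":0,"dz":0,"yaw":0},
  {"dx":0,"dy":0,"dz":0,"yaw":0},
  {"dx":0,"dy":0,"dz":0,"yaw":0},
], claw=0, newtons=60)

```text
clock: 36.58
tcp_pos: [0.5299, -0.0543, 0.0261]
tool_rot: [[0.061, 0.98, 0.19], [0.99, -0.083, 0.113], [0.127, 0.181, -0.975]]
force: [-5.4, -0.7, 8.0]
width: 0.0392
grasp_force: 58.2
```

Request:
arm_command([
  {"dx":0.0025,"dy":0.0036,"dz":-0.0195,"yaw":0},
  {"dx":0.0064,"dy":0.009,"dz":-0.0488,"yaw":0},
  {"dx":0.0064,"dy":0.009,"dz":-0.0488,"yaw":0},
  {"dx":0.0064,"dy":0.009,"dz":-0.0488,"yaw":0},
  {"dx":0.0064,"dy":0.009,"dz":-0.0488,"yaw":0},
  {"dx":0,"dy":0,"dz":0,"yaw":0},
])

```text
clock: 37.33
tcp_pos: [0.5308, -0.0544, 0.2496]
tool_rot: [[0.06, 0.979, 0.195], [0.99, -0.083, 0.112], [0.125, 0.187, -0.974]]
force: [0.5, 0.5, -3.8]
width: 0.0391
grasp_force: 59.7
```

Run:
```python
from h import *
st();print(go([.519,.338],.245))
```

```text
t 37.33 tcp [ 0.5308 -0.0544  0.2496] box [-0.0453 -0.0525  0.2496] F [ 0.5  0.5 -3.8] w 0.0391 g 59.7
q [-0.353 -0.06   1.637  0.175  1.42  -0.294]
[[0.06, 0.979, 0.195], [0.99, -0.083, 0.112], [0.125, 0.187, -0.974]]
[ 0.3873 -0.0451  0.046 ]
```

Request:
arm_command([
  {"dx":0.0387,"dy":-0.0045,"dz":0.0046,"yaw":0},
  {"dx":0.0387,"dy":-0.0045,"dz":0.0046,"yaw":0},
  {"dx":0.0387,"dy":-0.0045,"dz":0.0046,"yaw":0},
  {"dx":0.0387,"dy":-0.0045,"dz":0.0046,"yaw":0},
  {"dx":0.0387,"dy":-0.0045,"dz":0.0046,"yaw":0},
  {"dx":0.0387,"dy":-0.0045,"dz":0.0046,"yaw":0},
  {"dx":0.0387,"dy":-0.0045,"dz":0.0046,"yaw":0},
  {"dx":0.0387,"dy":-0.0045,"dz":0.0046,"yaw":0},
  {"dx":0.0387,"dy":-0.0045,"dz":0.0046,"yaw":0},
  {"dx":0.0387,"dy":-0.0045,"dz":0.0046,"yaw":0},
])

```text
clock: 38.58
tcp_pos: [0.5174, 0.3392, 0.2403]
tool_rot: [[0.061, 0.98, 0.188], [0.99, -0.083, 0.113], [0.127, 0.179, -0.976]]
force: [0.7, -0.5, -3.1]
width: 0.0388
grasp_force: 59.7
```

Run:
```python
from h import *
st();print(go([.519,.338],.06),go([.519,.338],.033))
c=eyes.camera('wrist');W=cloud(c);s=telemetry.get_state();p=(W-s["tcp_pos"])@np.array(s["tool_rot"])
m=(c['pixels'].min(2)>140)&(abs(p[...,1])<.03)&(abs(p[...,0])<.05)&(abs(p[...,2])<.05);q=W[m]
if len(q)>100: print(len(q),q.mean(0),np.linalg.svd(q-q.mean(0),full_matrices=False)[2][2],q.min(0),q.max(0))
c=eyes.camera('side');cv2.imwrite('pics/s5.png',cv2.resize(c['pixels'][100:340,130:450,::-1],(800,600)))
```

```text
t 38.58 tcp [0.5174 0.3392 0.2403] box [0.0348 0.3331 0.2403] F [ 0.7 -0.5 -3.1] w 0.0388 g 59.7
q [0.445 0.094 1.498 0.022 1.33  0.515]
[[0.061, 0.98, 0.188], [0.99, -0.083, 0.113], [0.127, 0.179, -0.976]]
[-0.0239 -0.0306  0.1761] [-0.0273 -0.0354  0.2024]
3164 [0.51883937 0.31494638 0.25163293] [-0.04412536  0.07694571  0.99605839] [0.49621721 0.30101797 0.22795709] [0.53630931 0.36406785 0.27130033]
```

View pics/s5.png

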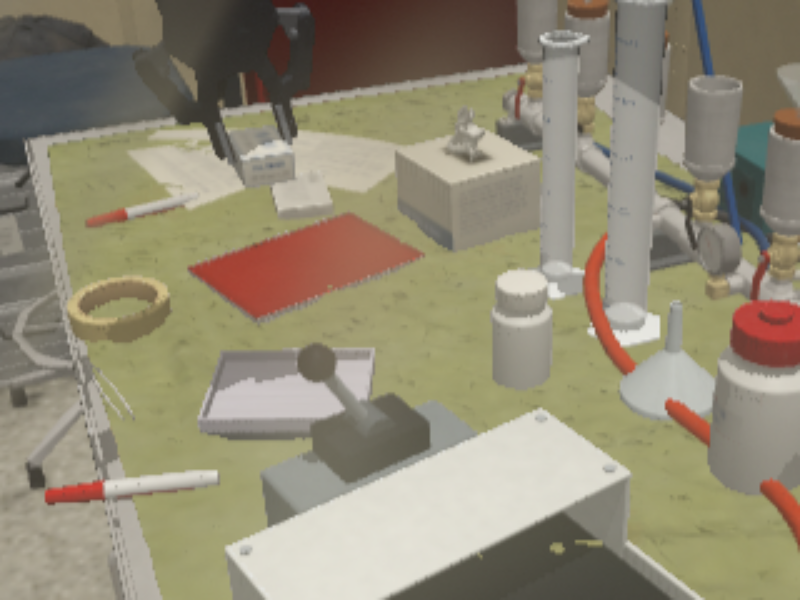

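The side view shows the carton in the gripper at (262,160), high above the tray at (290,390). The bottle is upright at (522,330) and the lever is off. I'll lower the carton.

Request:
arm_command([
  {"dx":-0.0064,"dy":-0.009,"dz":0.0488,"yaw":0},
  {"dx":-0.0064,"dy":-0.009,"dz":0.0488,"yaw":0},
  {"dx":-0.0064,"dy":-0.009,"dz":0.0488,"yaw":0},
  {"dx":-0.0032,"dy":-0.0045,"dz":0.0244,"yaw":0},
  {"dx":-0.0025,"dy":-0.0036,"dz":0.0195,"yaw":0},
  {"dx":-0.0013,"dy":-0.0018,"dz":0.0098,"yaw":0},
  {"dx":0,"dy":0,"dz":0,"yaw":0},
])

```text
clock: 39.55
tcp_pos: [0.5177, 0.3375, 0.0357]
tool_rot: [[0.061, 0.98, 0.188], [0.99, -0.084, 0.113], [0.127, 0.179, -0.976]]
force: [-0.6, 0.0, -2.2]
width: 0.0385
grasp_force: 59.7
```

Request:
arm_command([
  {"dx":-0.0004,"dy":-0.0005,"dz":0.003,"yaw":0},
  {"dx":-0.0002,"dy":-0.0003,"dz":0.002,"yaw":0},
  {"dx":0,"dy":0,"dz":0,"yaw":0},
])

```text
clock: 39.92
tcp_pos: [0.5182, 0.338, 0.0314]
tool_rot: [[0.061, 0.98, 0.189], [0.99, -0.084, 0.114], [0.127, 0.18, -0.975]]
force: [-0.1, -0.0, -3.8]
width: 0.039
grasp_force: 59.7
```

Request:
arm_command([
  {"dx":-0.0002,"dy":-0.0003,"dz":0.002,"yaw":0},
  {"dx":0,"dy":0,"dz":0,"yaw":0},
])

```text
clock: 40.17
tcp_pos: [0.5185, 0.3382, 0.0302]
tool_rot: [[0.061, 0.98, 0.19], [0.99, -0.084, 0.114], [0.128, 0.181, -0.975]]
force: [-4.7, -2.6, 9.3]
width: 0.0389
grasp_force: 62.1
```

Request:
arm_command([
  {"dx":0,"dy":0,"dz":0,"yaw":0},
  {"dx":0,"dy":0,"dz":0,"yaw":0},
  {"dx":0,"dy":0,"dz":0,"yaw":0},
  {"dx":0.0013,"dy":0.0018,"dz":-0.0098,"yaw":0},
  {"dx":0.004,"dy":0.0045,"dz":-0.0244,"yaw":0},
  {"dx":0.0064,"dy":0.009,"dz":-0.0488,"yaw":0},
  {"dx":0.0064,"dy":0.009,"dz":-0.0488,"yaw":0},
  {"dx":0.0064,"dy":0.009,"dz":-0.0488,"yaw":0},
  {"dx":0,"dy":0,"dz":0,"yaw":0},
], claw=0.65)

```text
clock: 41.3
tcp_pos: [0.5195, 0.3396, 0.2199]
tool_rot: [[0.06, 0.979, 0.195], [0.99, -0.084, 0.117], [0.131, 0.186, -0.974]]
force: [-0.1, -0.7, -0.8]
width: 0.0556
grasp_force: 0.0
```

Run:
```python
from h import *
st()
c=eyes.camera('wrist');save(c,'w6.png');W=cloud(c)
m=(W[...,2]>.036)&(W[...,2]<.055)&(abs(W[...,0]-.518)<.06)&(abs(W[...,1]-.336)<.06);q=W[m]
r=cv2.minAreaRect((q[:,:2]*1000).astype(np.float32));print(len(q),r,q[:,2].min(),q[:,2].max(),np.linalg.svd(q-q.mean(0),full_matrices=False)[2][2])
```

```text
t 41.3 tcp [0.5195 0.3396 0.2199] box [0.037  0.333  0.2199] F [-0.1 -0.7 -0.8] w 0.0556 g 0.0
q [0.444 0.1   1.534 0.023 1.279 0.513]
[[0.06, 0.979, 0.195], [0.99, -0.084, 0.117], [0.131, 0.186, -0.974]]
2740 ((517.3587036132812, 332.135498046875), (62.46650695800781, 40.08827209472656), 89.33699035644531) 0.03620809371375938 0.04412335329637945 [3.00185452e-04 1.89654818e-03 9.99998156e-01]
```

View pics/w6.png

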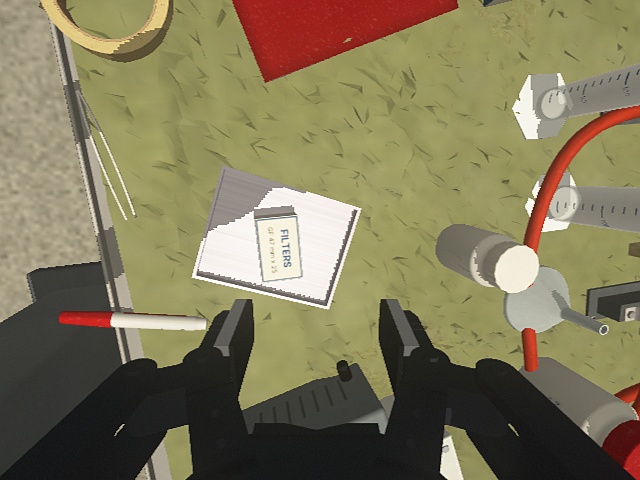

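The carton lies flat in the middle of the tray at (280,245), with its top face level. The bottle is upright at (490,260) and the gripper is clear, so I'm handing in.

```bash
python3 -c "
from bench import ticket
print(ticket.hand_in())"
```

```text
the job is handed in; nothing more can be done
None
```

I handed the job in at about 41 s: the toggle is off, the carton lies flat and released near the middle of the tray, and the bottle is still standing; no verdict came back.

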